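# Charge the crucible with a scoop of casting brass

## Task

With the red-handled scoop, take brass nuggets out of the steel tray and tip at least four of them into the white crucible; do not touch the nuggets with the gripper, and leave none lying anywhere but in the tray or the crucible. Then set the empty scoop down upright on the cork mat, its pan on the mat, and leave the jar and the bottles where they are.

Things in the scene. Friction and masses are not known exactly. Their poses are not given: they have to be found in the camera images.
- scoop: Hand scoop, 0.12 kg: open aluminium pan 72 mm long, 64 wide (60 inside), sheet 2 mm, open at the nose; walls 30 mm high, 18 on the front half, none beside the first 14 mm of the lip; dark red handle behind and above it on a thin neck. Origin: centre of pan underside. -x points out of the open nose, +x back along the handle, z up. Stands by itself, balances at x +18..
- scoop_grip (a point): Middle of the scoop's dark red handle bar: 85 mm long (along scoop x), 16 mm wide (y), 22 mm tall (z), centre 90.5 mm behind and 75 mm above the scoop's origin. Grip it across its 16 mm width. Same axes as the scoop.
- scoop_nose (a point): Middle of the pan's front lower edge, 36 mm in front (-x) of the scoop's origin, at the underside. Same axes as the scoop.
- tray: Fixed open steel tray, 176 x 82 mm outside, 38 high, walls and floor 3 (inside 170 x 76, 35 deep), thin rim standing out 8 mm. Origin: centre of its underside on the bench. x along its length, z up. At the start the nuggets lie in the half towards its -x end (nearer the robot); the other 90 mm are empty, so the scoop fits in there, nose towards -x.
- crucible: Fixed white ceramic crucible, a round open pot 114 mm across outside and 50 mm high, on a fire brick 140 x 140 x 20 mm. Origin: centre of the brick's underside on the bench. Pot's inner floor 28 mm above the bench.
- crucible_rim (a point): Centre of the crucible's mouth, 70 mm above the bench; the opening is 102 mm across, z up.
- mat: Fixed cork mat, 190 x 130 mm (x, y), 3 mm thick, where the scoop lies at the start. Origin: centre of its underside.
- nugget0: One of eight equal brass casting nuggets: a short stubby drum 18 mm in diameter, 14 mm high, with broad bevelled rims, about 25 g. Origin: its centre. Slides on metal slopes over about 20 deg.
- nugget1: One of eight equal brass casting nuggets: a short stubby drum 18 mm in diameter, 14 mm high, with broad bevelled rims, about 25 g. Origin: its centre. Slides on metal slopes over about 20 deg.
- nugget2: One of eight equal brass casting nuggets: a short stubby drum 18 mm in diameter, 14 mm high, with broad bevelled rims, about 25 g. Origin: its centre. Slides on metal slopes over about 20 deg.
- nugget3: One of eight equal brass casting nuggets: a short stubby drum 18 mm in diameter, 14 mm high, with broad bevelled rims, about 25 g. Origin: its centre. Slides on metal slopes over about 20 deg.
- nugget4: One of eight equal brass casting nuggets: a short stubby drum 18 mm in diameter, 14 mm high, with broad bevelled rims, about 25 g. Origin: its centre. Slides on metal slopes over about 20 deg.
- nugget5: One of eight equal brass casting nuggets: a short stubby drum 18 mm in diameter, 14 mm high, with broad bevelled rims, about 25 g. Origin: its centre. Slides on metal slopes over about 20 deg.
- nugget6: One of eight equal brass casting nuggets: a short stubby drum 18 mm in diameter, 14 mm high, with broad bevelled rims, about 25 g. Origin: its centre. Slides on metal slopes over about 20 deg.
- nugget7: One of eight equal brass casting nuggets: a short stubby drum 18 mm in diameter, 14 mm high, with broad bevelled rims, about 25 g. Origin: its centre. Slides on metal slopes over about 20 deg.
- jar: Bystander: green glass jar with green lid, 80 mm across, 85 mm high. Origin: centre of its underside.
- dropper: Bystander: small clear plastic bottle with white cap, 36 mm across, 75 mm high. Origin: centre of its underside.
- flask: Bystander: steel vacuum flask, 72 mm across, 210 mm high. Origin: centre of its underside.
Not all that is in view belongs to the job. Several things have the shape of the mat; the one meant has the colours described above. Of the things that look like the crucible, take the one that is farthest from the robot's base at the start.

How it is judged:
By the outcome, as a careful person would: the job done as asked, in the order asked, and still so for the second after the job is handed in, with the robot touching nothing.
It also fails if it takes over 72 s, if anything falls off the work surface, if the arm or the gripper's body presses on something with over 40 N, if the wrist force passes 120 N, or if a joint passes its speed limit or range.

## Robot

A 6-joint arm with a two-finger parallel gripper is mounted at the origin on the work surface. World frame = base frame: x ahead of the robot, y to its left, z up, the work surface at z = 0. Lengths are in mm, angles in rad, forces in N, time in s.
With the tool pointing down it reaches from about 300 to 775 mm from the base axis. Payload 14.6 kg.
Tool frame: the origin (TCP) lies between the finger pads; the fingertips stand 22 mm ahead of it and the grasp point (between the pads) lies 3 mm ahead of it (manip.tcp_to_tips is the distance from the TCP to the fingertips, in mm); y points along the fingers, z is the direction in which the jaws open and shut, and the axes are right-handed (so a half turn about y gives the same grasp; the last joint's range is limited). The gripper opens to 94 mm and grips with 3 to 60 N. Pads are 16 mm wide; open, the fingers measure 119 mm over their backs; the gripper's body (75 mm by 177 mm) begins 78 mm behind the grasp point.
Start: joints at [-1.182, 0.3, 1.521, -0, 1.321, -0.067], TCP at [242.091, -493.843, 227.446] pointing down, gripper open.
Joint ranges: [-3.03, 3.03], [-0.79, 2.21], [0.23, 2.52], [-1.04, 4.18], [0, 3.07], [-2.55, 2.55]. Speed limits (rad/s): [2.22, 2.22, 2.57, 3.14, 3.14, 3.14].

## Interface

Orientations are given as [roll, pitch, yaw] about the fixed x, y, z axes, in that order (R = Rz(yaw) Ry(pitch) Rx(roll)).
In Python, from cell import manip gives the robot as it stands.
- The arm moves only by the shell command python3 -m jog 'ROWS' [OPENING] [FORCE]. ROWS is JSON, one flat list of numbers, 6 for each row, row after row: the shift along the tool's x, y, z in mm, then the turn, a rotation vector about the tool's x, y, z in degrees. A call has 1 to 10 rows; each row is the pose to reach, as a shift and turn from the pose commanded when the call began, along the tool's axes at that moment; what a row does not reach only later rows make up. A row lasts 1/12 s, in which the tool goes at most 41.7 mm and 7.16 degrees, less where a joint would pass 70% of its speed; a pose out of reach is approached as far as the arm can. A call with a gripper value outside its range is refused whole. OPENING is the finger opening in mm, from 0 to 94, set as the call begins (- or left out, the last holds). The fingers move at their own pace and stop on an object; FORCE is the grip in N (left out, the last holds). Time passes only in rows, so rows that repeat a pose let the fingers close. It gives the time, the measured TCP pose, the force and the opening at its end, in the units of the state.
- manip.read_state(): the state, without advancing time (a new reading comes with each control period).
- manip.camera(name): name is "scene" or "top" or "wrist"; returns a dict with "img" (384x512x3 uint8, red, green, blue), "intrinsics" (3x3 intrinsics, pixels), "origin" and "orientation" of the camera in the world. Camera axes: x right, y down, z forward; pixel columns grow to the right and rows downward; lengths in mm; the calibration is good to about 2 mm. A picture is of the moment at which its call begins. There is no depth.
- manip.sign_off(): hands the job in, once; it reports no verdict.
Trained networks look in a picture, given as the dict that the camera call returned (one of the last four; its "shot" number tells which), for a name from the list of things; names that differ only in an ending like _2 or _b are one class to them, and where a whole thing is asked for, a point or a joint stands for the part that bears it (a point fixed in the world has none). Each returns a list of dicts, best first, with "score" (0 to 1); they miss things now and then, are a little off and sometimes report something else, mostly with a low value. They report only what shows in the picture. A call takes as long as a camera call. They do not tell look-alikes from the thing itself.
- manip.masks_of(thing, picture): "pixels" (384x512 bool, what is visible of it) and "xy" ([column, row] in pixels, amid what is visible of it).
- manip.tip_of(thing, picture): "xy" ([column, row] in pixels: a listed point, or the origin of a listed thing).
The state is a dict: "clock": time; "joints": joint angles; "qd": joint speeds; "effort": joint torques, N m; "eef_pos": TCP position; "eef_rot": TCP orientation; "wrist_force": force on the tool from outside, world axes, zero at the start; "moment": the same for the moment, N m; "finger_gap": finger opening in mm.
Only numpy, scipy, OpenCV 4.12 (cv2) and the standard library are available. Lean on these libraries where they do the work, as an engineer would, in place of code of your own. Each camera call takes 0.05 s, during which the arm holds its last target.

## Working session

There is one attempt and no reset: what is moved stays moved. The work goes in short steps, Python scripts to look and compute and a shell command to move; the robot and the scene stay as the last step left them, time stands still between calls to the robot, and variables do not carry over. Pictures are saved under pics/ and viewed, and the job is handed in when it is done.

```bash
ls; mkdir -p pics
python3 - <<'E'
from cell import manip
import cv2
print(manip.read_state())
for n in ["scene","top","wrist"]:
    c=manip.camera(n); cv2.imwrite(f"pics/a_{n}.png",c["img"][:,:,::-1]); print(n,c["origin"],c["orientation"],c["intrinsics"])
E
```

```text
pics
{'clock': 0.0, 'joints': array([-1.18156954e+00,  3.00469222e-01,  1.52158459e+00,  3.38869795e-05,
        1.32071783e+00, -6.65962151e-02]), 'qd': array([-0.00047103,  0.00208427, -0.00016034,  0.00122045,  0.00058637,
        0.00101578]), 'effort': array([-7.69614617e-04, -5.31814742e+01, -3.52738738e+01,  7.06952135e-02,
        2.44734687e-02, -1.14033664e-04]), 'eef_pos': array([ 242.02494995, -493.6159176 ,  226.88586948]), 'eef_rot': array([-1.57197052e+00,  1.11208222e-04, -2.68577812e+00]), 'wrist_force': array([0.7197618 , 0.00912899, 0.87187455]), 'moment': array([-0.05294769, -0.02697902, -0.03067765]), 'finger_gap': 93.9988058793395}
scene [1185.52191568 -238.51630365  916.69875531] [-2.43605372 -0.00957507  1.29557572] [[377.94585249   0.         246.94327046]
 [  0.         377.94585249 190.07109141]
 [  0.           0.           1.        ]]
top [ 218.5654197   -20.52411441 1372.73813031] [-2.92684071 -0.0065799  -1.58102963] [[396.9481754    0.         253.84086224]
 [  0.         396.9481754  193.49417946]
 [  0.           0.           1.        ]]
wrist [ 308.27533518 -462.81905812  385.03102954] [ 2.88759126e+00  1.07747740e-03 -1.11348574e+00] [[273.19449892   0.         253.12501823]
 [  0.         273.19449892 192.90651176]
 [  0.           0.           1.        ]]
```

View pics/a_scene.png

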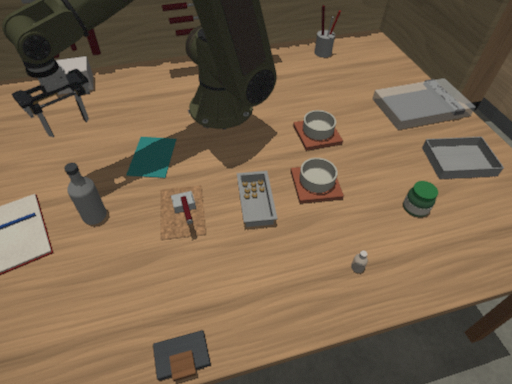

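View pics/a_top.png

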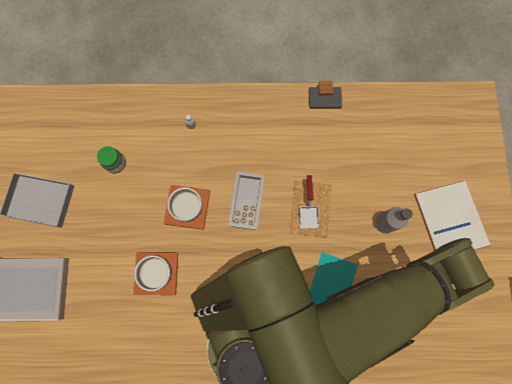

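View pics/a_wrist.png

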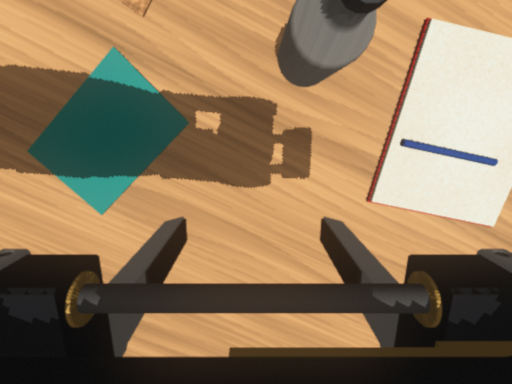

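The top view shows the tray at (247,200) with nuggets at its near end, and the scoop on the cork mat at (310,205) with its handle pointing away from the robot. The pots are at (185,205), which is the farther one, and at (155,273). Next I locate everything.

```bash
cat > h.py <<'E'
from cell import manip
import numpy as np, cv2
from scipy.spatial.transform import Rotation as R
def rot(o): return R.from_euler('xyz',o).as_matrix()
def ray(c,xy):
    K=c["intrinsics"]; d=np.linalg.inv(K)@np.array([xy[0],xy[1],1.]); return np.array(c["origin"]), rot(c["orientation"])@d
def onz(c,xy,z):
    o,d=ray(c,xy); return o+d*(z-o[2])/d[2]
def proj(c,p):
    q=(np.atleast_2d(p)-c["origin"])@rot(c["orientation"]); q=q@np.array(c["intrinsics"]).T; return q[:,:2]/q[:,2:]
def tri(c1,a,c2,b):
    o1,d1=ray(c1,a);o2,d2=ray(c2,b); d1/=np.linalg.norm(d1);d2/=np.linalg.norm(d2)
    t=np.linalg.lstsq(np.c_[d1,-d2],o2-o1,rcond=None)[0]
    p,q=o1+t[0]*d1,o2+t[1]*d2; return (p+q)/2,np.linalg.norm(p-q)
def save(c,n,pts=None,s=1):
    im=np.ascontiguousarray(c["img"][:,:,::-1])
    if s!=1: im=cv2.resize(im,None,fx=s,fy=s)
    if pts is not None:
        for p in pts: cv2.circle(im,(int(p[0]*s),int(p[1]*s)),2,(255,0,255),-1)
    cv2.imwrite("pics/"+n+".png",im)
E
python3 - <<'E'
from h import *
np.set_printoptions(precision=1,suppress=True)
T=manip.camera("top");S=manip.camera("scene")
z={"scoop":3,"scoop_grip":78,"scoop_nose":3,"tray":0,"crucible":0,"crucible_rim":70,"mat":0,"nugget0":10,"jar":0,"dropper":0,"flask":0}
for n,h in z.items():
    for nm,c in (("T",T),("S",S)):
        for d in manip.tip_of(n,c)[:9]:
            if d["score"]>.2: print(n,nm,round(d["score"],2),np.array(d["xy"]),onz(c,d["xy"],h))
E
```

```text
scoop T 0.59 [305.2 214.4] [ 440.9 -211.3    3. ]
scoop T 0.32 [309.1 229.2] [ 388.8 -222.9    3. ]
scoop S 0.84 [186.2 199.6] [ 426.5 -210.9    3. ]
scoop_grip T 0.66 [310.  187.5] [ 519.8 -220.4   78. ]
scoop_grip S 0.74 [185.8 207.4] [ 516.3 -219.1   78. ]
scoop_nose T 0.84 [309.1 226.8] [ 397.2 -223.2    3. ]
scoop_nose S 0.71 [179.9 190.9] [ 386.2 -224.1    3. ]
scoop_nose S 0.57 [357.2 267.1] [782.2 195.5   3. ]
tray T 0.94 [245.2 201.7] [488.6  -1.9   0. ]
tray S 0.62 [255.3 202. ] [490.1  -6.1   0. ]
crucible T 0.89 [188.4 206.1] [474.6 197.6   0. ]
crucible T 0.62 [157.2 272.9] [245.6 297.4   0. ]
crucible S 0.75 [314.3 185.6] [475.5 196.9   0. ]
crucible S 0.72 [314.  133.4] [238.9 293.1  -0. ]
crucible S 0.3 [245.  183.2] [406.6 -16.    0. ]
crucible_rim T 0.79 [151.7 270.2] [252.9 299.3  70. ]
crucible_rim T 0.72 [184.  204.3] [467.8 201.3  70. ]
crucible_rim T 0.27 [387.5 225.3] [ 391.  -473.1   70. ]
crucible_rim S 0.71 [322.6 119.5] [250.6 309.9  70. ]
crucible_rim S 0.69 [320.1 169.1] [471.3 207.   70. ]
mat T 0.85 [307.9 205.6] [ 472.6 -222.4    0. ]
mat T 0.58 [329.
[... 197 characters left out ...]
181.7] [409.2 -15.8  10. ]
nugget0 S 0.59 [252.8 196. ] [472.7  -9.3  10. ]
nugget0 S 0.45 [252.8 188.3] [442.4  -0.4  10. ]
nugget0 S 0.42 [247.9 195.9] [468.3 -23.9  10. ]
nugget0 S 0.35 [261.7 186.4] [442.2  29.2  10. ]
nugget0 S 0.34 [245.8 190.6] [445.7 -24.3  10. ]
jar T 0.88 [114.5 159. ] [649.4 467.6   0. ]
jar S 0.85 [415.5 207. ] [639.7 465.2   0. ]
dropper T 0.63 [187.4 128. ] [765.9 208.5   0. ]
dropper S 0.77 [357.  267.5] [781.8 195.8   0. ]
flask T 0.97 [384.1 224.3] [ 403.9 -485.9    0. ]
flask T 0.69 [243.5 202.1] [487.2   4.1   0. ]
flask S 0.72 [ 94.3 214.1] [ 406.6 -486.6    0. ]
flask S 0.58 [247.6 189.7] [435.5 -15.4   0. ]
flask S 0.45 [245.9 195.5] [457.2 -27.1   0. ]
```

```bash
cat >> h.py <<'E'
np.set_printoptions(precision=2,suppress=True)
def goal(pos,eul=None,Rm=None,state=None):
    s=state or manip.read_state(); R0=rot(s["eef_rot"]); p0=np.array(s["eef_pos"])
    Rt=rot(eul) if Rm is None else Rm
    d=R0.T@(np.array(pos)-p0); rv=np.degrees(R.from_matrix(R0.T@Rt).as_rotvec())
    print("shift",d.round(1),"rot",rv.round(2),"rows",max(np.linalg.norm(d)/41.7,np.linalg.norm(rv)/7.16).round(1)); return d,rv
E
python3 - <<'E'
from h import *
goal([430,-180,300],[-np.pi/2,0,np.pi])
E
```

```text
shift [-306.9  -72.6 -199.1] rot [ 0.   26.12  0.  ] rows 8.9
```

```bash
python3 -m jog '[-40,-25,-25,0,4,0,-80,-45,-50,0,8,0,-120,-65,-75,0,12,0,-160,-73,-100,0,15,0,-200,-73,-125,0,18,0,-240,-73,-150,0,21,0,-275,-73,-175,0,24,0,-307,-73,-199,0,26,0,-307,-73,-199,0,26,0,-307,-73,-199,0,26,0]' 60
python3 - <<'E'
from h import *
c=manip.camera("wrist");save(c,"b_wrist",s=1.5);print(c["origin"],manip.read_state()["eef_pos"],manip.read_state()["eef_rot"])
c=manip.camera("top");save(c,"b_top",s=1.5)
E
```

```text
clock: 2.18
eef_pos: [432.1, -175.4, 300.8]
eef_rot: [-1.571, 0.001, -3.135]
wrist_force: [-0.6, 0.3, 0.6]
finger_gap: 59.7
[ 505.58 -176.14  458.93] [ 431.43 -177.11  300.65] [-1.57  0.   -3.14]
```

View pics/b_wrist.png

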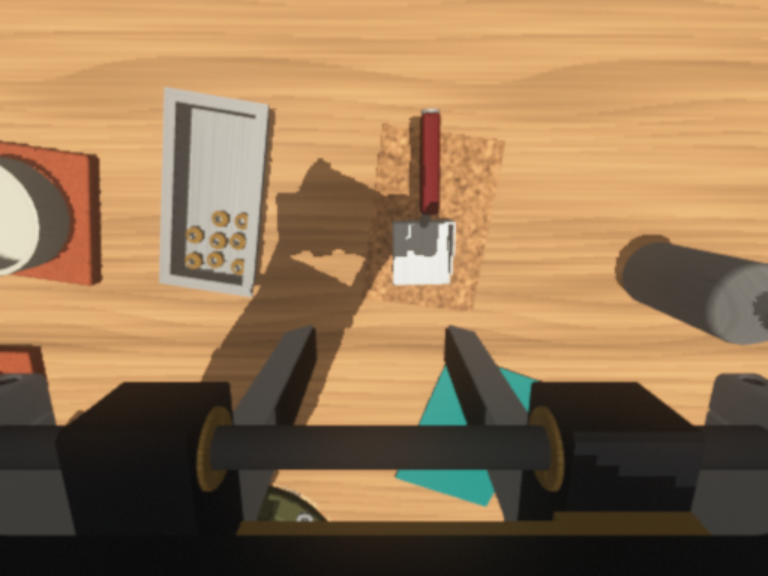

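The wrist view shows the tray (corners around (165,90) to (250,293) at 1.5x), all nuggets in its near half, and the scoop's handle and pan. I'll zoom in to get the corners.

Run:
```python
from h import *
c=manip.camera("wrist")
im=c["img"][:,:,::-1]
a=cv2.resize(im[50:210,230:350],None,fx=5,fy=5,interpolation=cv2.INTER_CUBIC)
b=cv2.resize(im[50:210,95:215],None,fx=5,fy=5,interpolation=cv2.INTER_CUBIC)
for q,n in((a,"c_sc"),(b,"c_tr")): cv2.imwrite(f"pics/{n}.png",cv2.resize(q,(600,600*160//120))[:600] if 0 else cv2.resize(q,(450,600)))
```

```text
(no output)
```

View pics/c_sc.png

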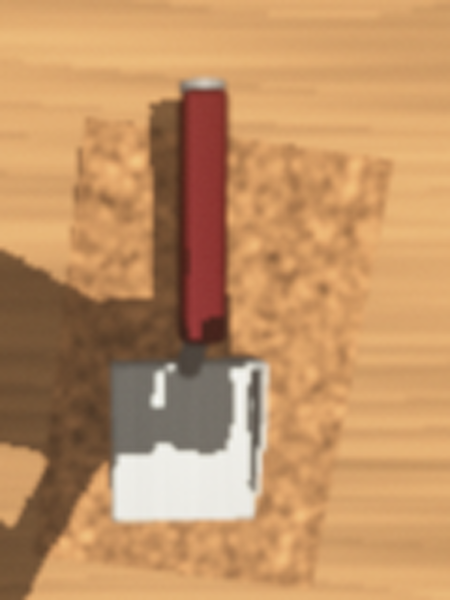

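View pics/c_tr.png

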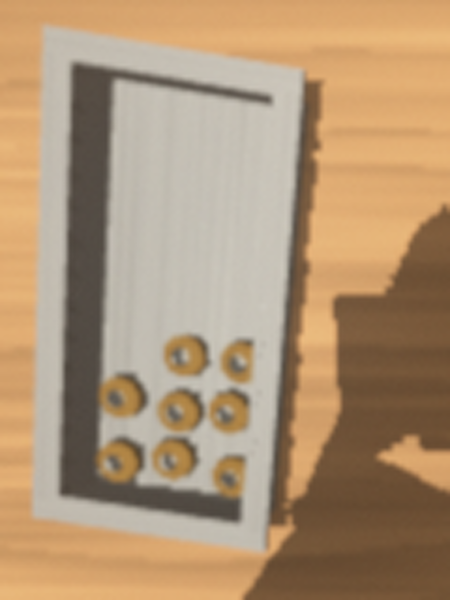

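Run:
```python
from h import *
c=manip.camera("wrist")
f=lambda o,x,y:(o[0]+x/3.75-.5+.13,o[1]+y/3.75-.37)
P=[onz(c,f((95,50),*q),38) for q in((44,26),(303,70),(267,550),(33,517))]
print("tray",*P); C=np.mean(P,0);print(C, np.linalg.norm(P[0]-P[3]),np.linalg.norm(P[0]-P[1]))
for a,b in((3,0),(2,1)): d=P[b]-P[a];print(np.degrees(np.arctan2(d[1],d[0])))
for a,b in((0,1),(3,2)): d=P[b]-P[a];print(np.degrees(np.arctan2(d[0],-d[1])))
L=[onz(c,f((230,50),*q),z) for q,z in(((114,520),3),((254,518),3),((181,90),89),((226,90),89),((224,342),89),((183,342),78))]
print("scoop",*L)
print("nose",(L[0]+L[1])/2,"far end",(L[2]+L[3])/2,"near end",(L[4]+L[5])/2)
K=[onz(c,f((230,50),*q),3) for q in((87,118),(390,160),(310,582),(50,560))]
print("mat",*K,np.mean(K,0))
for n in["scoop","scoop_nose","scoop_grip","tray"]:
  for d in manip.tip_of(n,c)[:1]: print(n,d["score"],onz(c,d["xy"],{"scoop":3,"scoop_nose":3,"scoop_grip":78,"tray":0}[n]))
for q in((186,356),(240,360),(122,397),(180,411),(229,411),(119,461),(174,457),(230,476)): print(onz(c,f((95,50),*q),15))
```

```text
tray [591.81  26.14  38.  ] [577.03 -70.06  38.  ] [388.25 -42.19  38.  ] [402.2   55.43  38.  ]
[489.82  -7.67  38.  ] 191.85342746938645 97.33169512984136
-8.782366409206123
-8.397925088915567
-8.732626576602037
-8.132297607799103
scoop [ 393.66 -193.29    3.  ] [ 394.92 -257.28    3.  ] [ 562.6  -211.68   89.  ] [ 562.68 -226.75   89.  ] [ 479.66 -229.26   89.  ] [ 478.87 -215.71   78.  ]
nose [ 394.29 -225.28    3.  ] far end [ 562.64 -219.21   89.  ] near end [ 479.26 -222.48   83.5 ]
mat [ 565.31 -180.13    3.  ] [ 549.5  -307.25    3.  ] [ 364.47 -284.7     3.  ] [ 374.5  -163.93    3.  ] [ 463.45 -234.      3.  ]
scoop 0.84 [ 429.96 -221.59    3.  ]
scoop_nose 0.58 [ 391.17 -226.76    3.  ]
scoop_grip 0.7 [ 426.88 -437.29   78.  ]
tray 0.73 [498.39  -7.61   0.  ]
[467.78  -6.46  15.  ]
[466.2  -29.41  15.  ]
[450.15  22.85  15.  ]
[444.21  -1.62  15.  ]
[444.32 -22.85  15.  ]
[422.11  27.27  15.  ]
[424.     2.97  15.  ]
[415.65 -20.86  15.  ]
```

Run:
```python
from h import *
s=manip.read_state();print(s["eef_pos"],s["eef_rot"],s["joints"])
goal([490.3,-221.8,130],[-np.pi/2,0,np.radians(-177.94)])
goal([490.3,-221.8,81],[-np.pi/2,0,np.radians(-177.94)])
```

```text
[ 429.68 -181.11  300.41] [-1.57 -0.   -3.14] [-0.48  0.06  1.63 -0.    1.45  1.09]
shift [-60.6 170.4  40.7] rot [-0.   -2.05  0.01] rows 4.4
shift [-60.6 219.4  40.7] rot [-0.   -2.05  0.01] rows 5.5
```

```bash
python3 -m jog '[-20,25,14,0,-0.5,0,-40,60,27,0,-1.5,0,-60.6,95,40.7,0,-2,0,-60.6,130,40.7,0,-2,0,-60.6,155,40.7,0,-2,0,-60.6,175,40.7,0,-2,0,-60.6,175,40.7,0,-2,0,-60.6,175,40.7,0,-2,0]' 50
python3 - <<'E'
from h import *
c=manip.camera("wrist");save(c,"d_wrist",s=1.5);s=manip.read_state();print(s["eef_pos"],s["eef_rot"],s["wrist_force"])
goal([490.3,-221.8,81],[-np.pi/2,0,np.radians(-177.94)])
E
```

```text
clock: 3.25
eef_pos: [490.4, -221.2, 125.4]
eef_rot: [-1.571, -0.001, -3.106]
wrist_force: [0.3, 0.1, -0.6]
finger_gap: 50.0
[ 491.03 -221.29  126.59] [-1.57  0.   -3.11] [ 0.5  -1.    0.26]
shift [ 0.8 45.6  0.5] rot [-0.03  0.01 -0.05] rows 1.1
```

View pics/d_wrist.png

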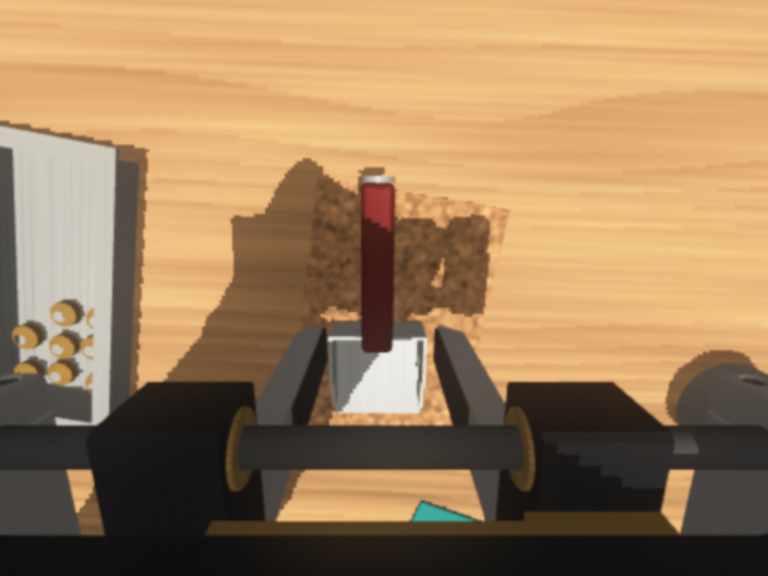

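The handle (x≈378) is centred between the fingers, so I descend and grip.

```bash
python3 -m jog '[0.5,20,0,0,0,0,0.8,40,0.5,0,0,0,0.8,45.6,0.5,0,0,0,0.8,45.6,0.5,0,0,0]'
python3 -m jog '[0,0,0,0,0,0,0,0,0,0,0,0,0,0,0,0,0,0,0,0,0,0,0,0,0,0,0,0,0,0,0,0,0,0,0,0]' 8 60
python3 -m jog '[0,-10,0,0,0,0,0,-25,0,0,0,0,0,-40,0,0,0,0,0,-60,0,0,0,0,0,-80,0,0,0,0,0,-80,0,0,0,0,0,-80,0,0,0,0]'
python3 - <<'E'
from h import *
c=manip.camera("wrist");save(c,"e_wrist",s=1.5);s=manip.read_state();print(s["eef_pos"],s["eef_rot"],s["wrist_force"],s["finger_gap"],s["moment"])
E
```

```text
clock: 3.63
eef_pos: [490.0, -221.3, 80.2]
eef_rot: [-1.571, -0.0, -3.105]
wrist_force: [0.5, -0.3, 0.3]
finger_gap: 50.0
clock: 4.13
eef_pos: [490.2, -221.2, 80.2]
eef_rot: [-1.571, 0.0, -3.105]
wrist_force: [-1.0, -1.0, 3.3]
finger_gap: 15.5
clock: 4.72
eef_pos: [490.3, -221.2, 160.6]
eef_rot: [-1.57, 0.002, -3.105]
wrist_force: [0.2, -0.1, -2.4]
finger_gap: 15.6
[ 489.84 -221.02  159.48] [-1.57 -0.   -3.1 ] [ 0.14 -0.56 -1.17] 15.560361428080217 [ 0.04 -0.02  0.02]
```

View pics/e_wrist.png

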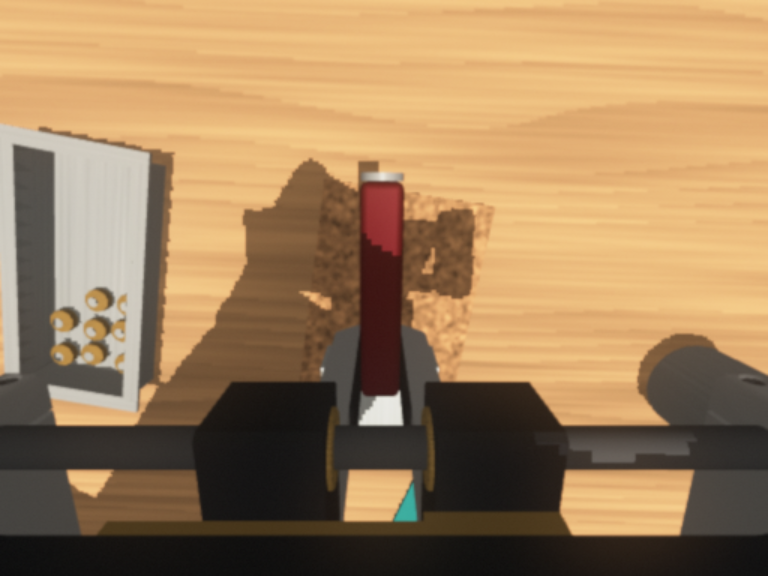

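```bash
cat >> h.py <<'E'
TO=np.array([489.8,-7.7]);TY=-8.5
def scoop_goal(nose_xyz,yaw_deg,pitch_up_deg,st=None,gx=59.9,gz=77.2):
    """nose pose-> TCP goal. pitch_up: nose-up angle"""
    # scoop frame Rs: x back along handle; nose up = +rot about scoop y (x->-z)
    Rs=R.from_euler('ZY',[yaw_deg,pitch_up_deg],degrees=True).as_matrix()
    p=np.array(nose_xyz,float)+Rs@np.array([36+gx,0,gz])
    Rt=Rs@R.from_euler('xyz',[-90,0,180],degrees=True).as_matrix()
    print("tcp",p); return goal(p,Rm=Rt,state=st)
def trayxy(u,v=0):
    a=np.radians(TY);return TO+np.array([np.cos(a)*u-np.sin(a)*v,np.sin(a)*u+np.cos(a)*v])
E
python3 - <<'E'
from h import *
scoop_goal([*trayxy(3),80],TY,0)
scoop_goal([*trayxy(3),60],TY,0)
E
```

```text
tcp [587.61 -22.32 157.2 ]
shift [-105.     2.3 -195. ] rot [ 0.   10.62  0.01] rows 5.3
tcp [587.61 -22.32 137.2 ]
shift [-105.    22.3 -195. ] rot [ 0.   10.62  0.01] rows 5.3
```

```bash
python3 -m jog '[-10,0,-20,0,1,0,-25,0,-50,0,3,0,-43,0,-80,0,4,0,-60,0,-115,0,6,0,-80,0,-150,0,8,0,-95,2,-175,0,10,0,-105,10,-195,0,10.6,0,-105,20,-195,0,10.6,0,-105,20,-195,0,10.6,0,-105,20,-195,0,10.6,0]'
python3 - <<'E'
from h import *
for n in("wrist","scene","top"):
    c=manip.camera(n);save(c,"f_"+n,s=1.5)
s=manip.read_state();print(s["eef_pos"],np.degrees(s["eef_rot"]),s["wrist_force"],s["finger_gap"],s["moment"])
E
```

```text
clock: 5.6
eef_pos: [586.9, -22.9, 138.4]
eef_rot: [-1.571, -0.003, 2.994]
wrist_force: [-0.2, 0.8, -0.2]
finger_gap: 15.8
[587.62 -23.41 140.14] [-90.     0.01 171.45] [ 0.38 -0.56 -1.02] 15.793710016908342 [ 0.01 -0.01 -0.01]
```

View pics/f_wrist.png

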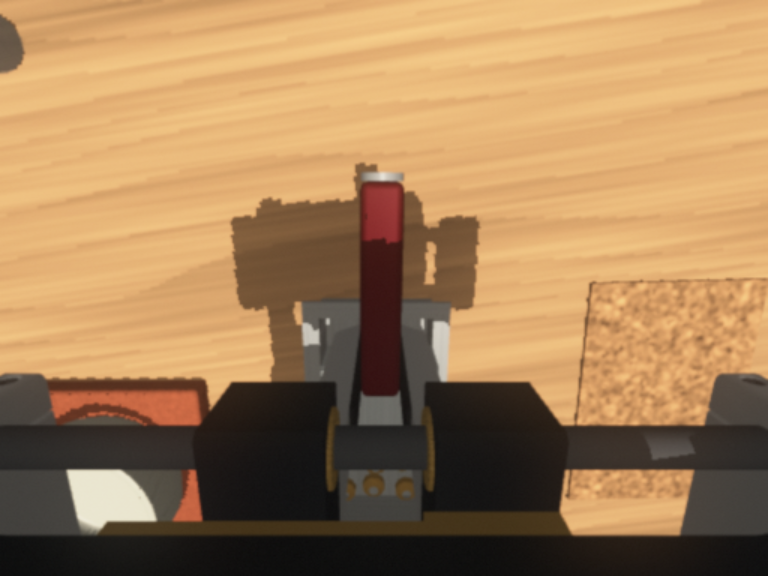

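View pics/f_scene.png

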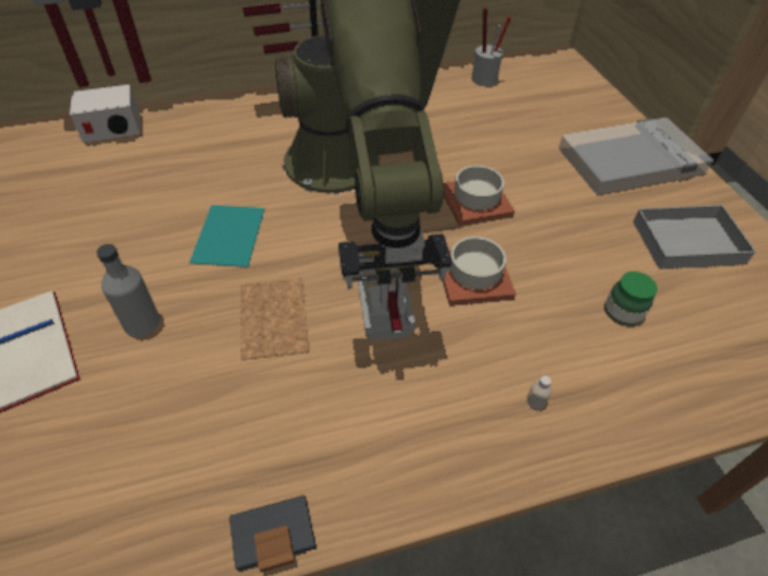

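View pics/f_top.png

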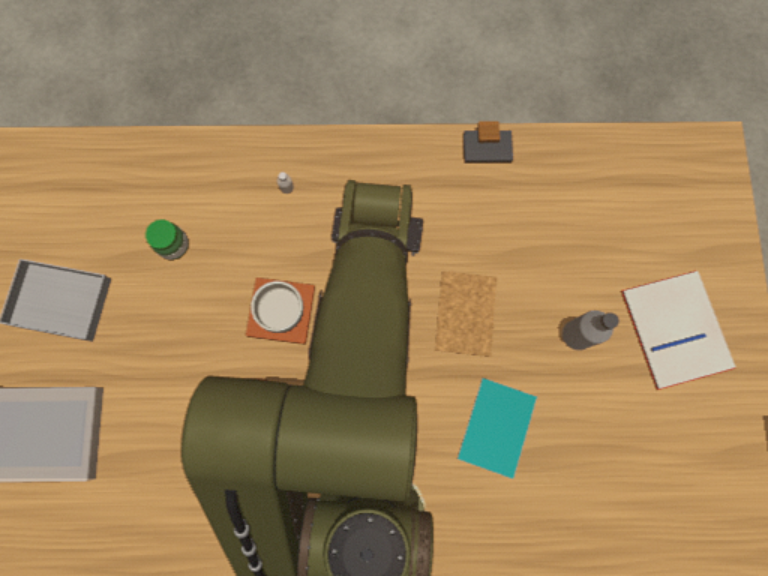

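Run:
```python
from h import *
c=manip.camera("wrist");s=manip.read_state();print(s["eef_pos"],c["origin"])
im=c["img"][:,:,::-1]; q=im[105:265,190:310]; cv2.imwrite("pics/g.png",cv2.resize(q,(450,600),interpolation=cv2.INTER_CUBIC))
a=np.radians(TY);u=np.array([np.cos(a),np.sin(a)]);v=np.array([-u[1],u[0]])
for p,z in(((303,300),38),((450,302),38),((361,182),s["eef_pos"][2]+9),((404,182),s["eef_pos"][2]+9),((361,390),s["eef_pos"][2]+9),((402,390),s["eef_pos"][2]+9)):
    w=onz(c,np.array(p)/1.5,z); d=w[:2]-TO; e=w[:2]-s["eef_pos"][:2]; print(w,"tray uv",d@u,d@v,"tcp uv",e@u,e@v)
```

```text
[587.71 -23.33 140.29] [660.42 -35.3  298.23]
[593.91  25.81  38.  ] tray uv 98.00964251825387 48.53079662206781 tcp uv -1.138714520109475 49.51878675172219
[578.24 -70.08  38.  ] tray uv 96.69261112163304 -48.62553651278378 tcp uv -2.455745916730325 -47.637546383129404
[661.73 -28.85 149.29] tray uv 173.16984172193546 4.490674004697171 tcp uv 74.02148468357211 5.478664134351552
[659.51 -43.81 149.29] tray uv 173.17890420213635 -10.628209979727702 tcp uv 74.03054716377298 -9.640219850073322
[582.05 -16.06 149.29] tray uv 92.47242750837285 5.366503171299744 tcp uv -6.67592952999051 6.354493300954127
[579.63 -32.32 149.29] tray uv 92.4824473063247 -11.076854933162206 tcp uv -6.665909732038653 -10.088864803507823
```

View pics/g.png

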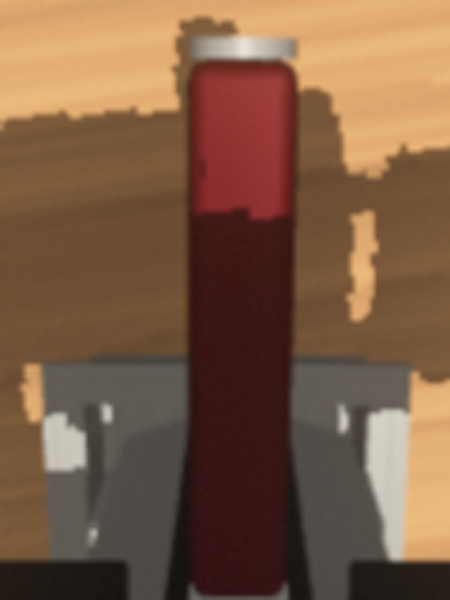

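Run:
```python
from h import *
c=manip.camera("wrist");s=manip.read_state()
Rt=rot(s["eef_rot"]);Rs=Rt@R.from_euler('xyz',[-90,0,180],degrees=True).as_matrix().T
o=s["eef_pos"]-Rs@np.array([59.9,0,77.2])
f=lambda p:(proj(c,p)-[190,105])*3.75
for n,p in (("pan rear top",[[36,32,30],[36,-32,30]]),("pan rear bot",[[36,32,0],[36,-32,0]]),("mid top",[[0,32,30],[0,-32,30]]),("handle end top",[[133,8,86],[133,-8,86]])):
    print(n,f(np.array([o+Rs@np.array(q) for q in p])))
for u,v,z in((96,49,38),(96,-49,38),(85,38,38),(85,-38,38),(85,38,3),(85,-38,3)): print("tray",u,v,z,f(np.r_[trayxy(u,v),z]))
```

```text
pan rear top [[ 84.21 526.47]
 [377.97 526.85]]
pan rear bot [[101.77 473.16]
 [361.71 473.5 ]]
mid top [[ 89.93 672.5 ]
 [372.24 672.85]]
handle end top [[172.3   68.31]
 [285.66  68.47]]
tray 96 49 38 [[ 44.08 363.77]]
tray 96 -49 38 [[414.08 363.99]]
tray 85 38 38 [[ 87.11 403.25]]
tray 85 -38 38 [[371.16 403.42]]
tray 85 38 3 [[103.58 365.95]]
tray 85 -38 3 [[356.38 366.1 ]]
```

Run:
```python
from h import *
scoop_goal([*trayxy(3,2.5),10],TY,0)
```

```text
tcp [587.98 -19.85  87.2 ]
shift [ 0.3 53.1 -3.3] rot [ 0.   -0.04 -0.04] rows 1.3
```

```bash
python3 -m jog '[0,5,-3.3,0,0,0,0.3,15,-3.3,0,0,0,0.3,25,-3.3,0,0,0,0.3,35,-3.3,0,0,0,0.3,45,-3.3,0,0,0,0.3,53,-3.3,0,0,0,0.3,53,-3.3,0,0,0]'
python3 - <<'E'
from h import *
c=manip.camera("wrist");save(c,"h_wrist",s=1.5)
s=manip.read_state();print(s["eef_pos"],s["wrist_force"],s["moment"])
E
```

```text
clock: 6.43
eef_pos: [587.1, -19.0, 84.5]
eef_rot: [-1.571, -0.003, 2.993]
wrist_force: [-0.5, 0.3, -0.7]
finger_gap: 15.5
[587.54 -19.06  85.7 ] [0.88 0.8  0.25] [ 0.04 -0.09  0.03]
```

View pics/h_wrist.png

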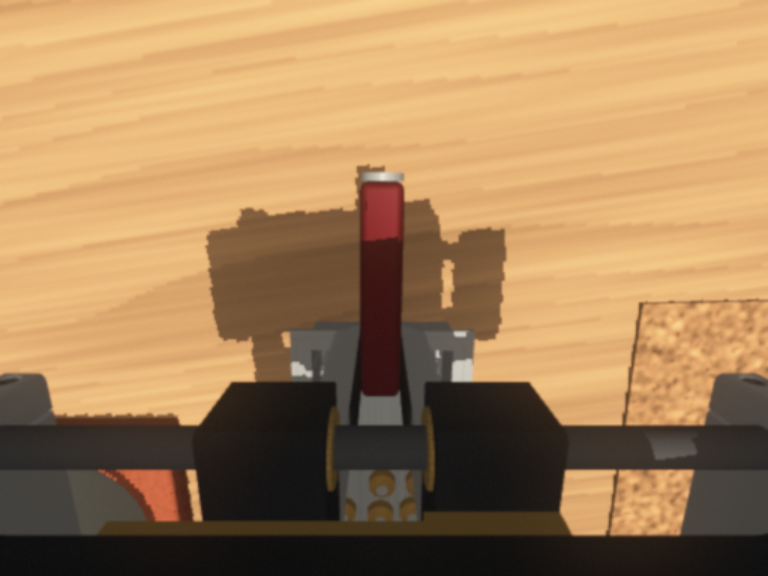

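Rim centre and handle centre are both at column 382.5, so the scoop is aligned and free in the tray. I lower it to the floor.

```bash
python3 -m jog '[0,2,0,0,0,0,0,4,0,0,0,0,0,5,0,0,0,0,0,5,0,0,0,0]'; python3 -m jog '[0,1,0,0,0,0,0,1,0,0,0,0]'
```

```text
clock: 6.82
eef_pos: [588.0, -19.1, 81.9]
eef_rot: [-1.571, 0.0, 2.993]
wrist_force: [0.5, -0.1, -1.5]
finger_gap: 15.5
clock: 6.98
eef_pos: [588.0, -19.1, 80.9]
eef_rot: [-1.571, 0.0, 2.994]
wrist_force: [-0.3, 0.1, -1.0]
finger_gap: 15.6
```

```bash
python3 -m jog '[0,1,0,0,0,0,0,1,0,0,0,0]'; python3 -m jog '[0,1,0,0,0,0,0,1,0,0,0,0]'
```

```text
clock: 7.15
eef_pos: [588.2, -19.1, 80.2]
eef_rot: [-1.571, 0.001, 2.993]
wrist_force: [0.2, 0.2, 1.9]
finger_gap: 15.5
clock: 7.32
eef_pos: [588.6, -19.2, 80.1]
eef_rot: [-1.571, 0.002, 2.994]
wrist_force: [-1.4, 0.2, 10.5]
finger_gap: 15.8
```

```bash
python3 -m jog '[4,-0.4,0,0,0,0,10,-0.4,0,0,0,0,16,-0.4,0,0,0,0,22,-0.4,0,0,0,0,28,-0.4,0,0,0,0,34,-0.4,0,0,0,0,40,-0.4,0,0,0,0,45,-0.4,0,0,0,0,50,-0.4,0,0,0,0,50,-0.4,0,0,0,0]'
python3 - <<'E'
from h import *
for n in("wrist","scene"):
    c=manip.camera(n);save(c,"i_"+n,s=1.5)
q=c["img"][110:230,200:320,::-1];cv2.imwrite("pics/i_z.png",cv2.resize(q,(600,600),interpolation=cv2.INTER_CUBIC))
s=manip.read_state();print(s["eef_pos"],s["wrist_force"],s["moment"])
E
```

```text
clock: 8.15
eef_pos: [538.7, -11.7, 80.2]
eef_rot: [-1.571, 0.002, 2.994]
wrist_force: [-0.2, 0.1, 7.4]
finger_gap: 15.2
[538.87 -11.74  80.17] [0.18 0.78 8.12] [0.04 0.23 0.06]
```

View pics/i_wrist.png

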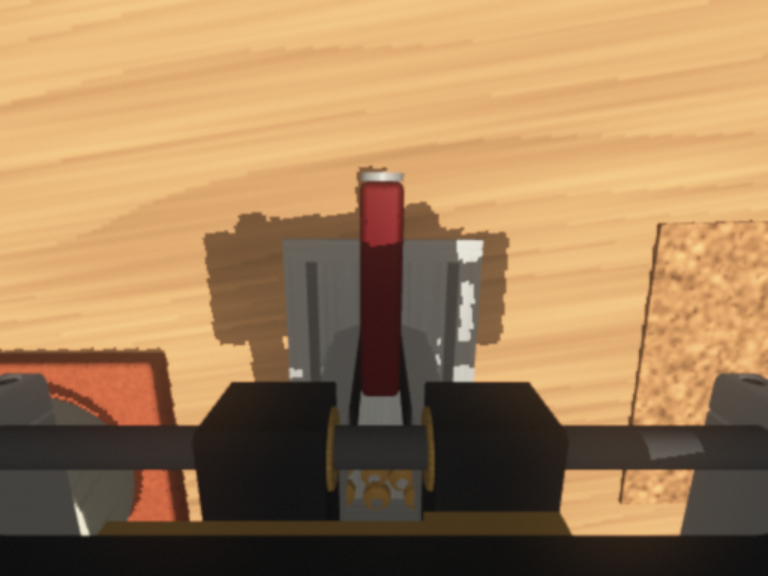

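View pics/i_z.png

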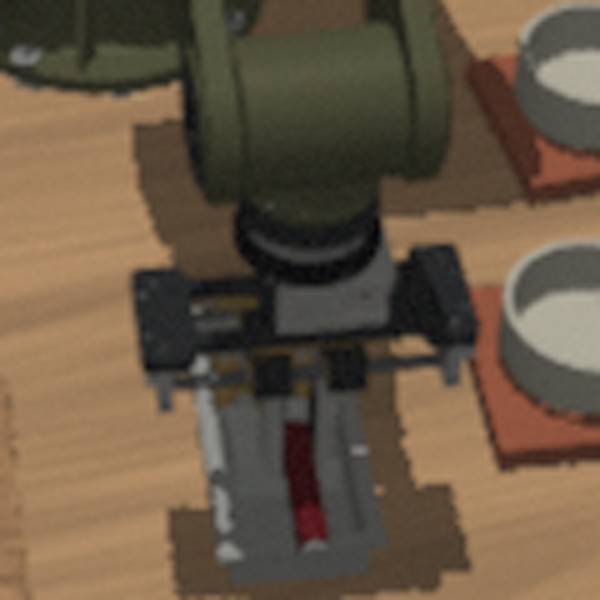

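```bash
python3 -m jog '[4,0,0,0,0,0,8,0,0,0,0,0,12,0,0,0,0,0,16,0,0,0,0,0,20,0,0,0,0,0,24,0,0,0,0,0,27,0,0,0,0,0,30,0,0,0,0,0,30,0,0,0,0,0]'
python3 - <<'E'
from h import *
c=manip.camera("wrist");save(c,"j_wrist",s=1.5)
s=manip.read_state();print(s["eef_pos"],s["wrist_force"],s["moment"])
print((s["eef_pos"][:2]-TO)@[np.cos(np.radians(TY)),np.sin(np.radians(TY))]-95.9)
E
```

```text
clock: 9.0
eef_pos: [511.7, -7.7, 81.5]
eef_rot: [-1.571, 0.009, 2.993]
wrist_force: [10.6, -0.7, 5.4]
finger_gap: 15.5
[511.59  -7.62  81.35] [12.1  -2.09  6.41] [-0.33 -2.35  0.02]
-74.35649665749386
```

View pics/j_wrist.png

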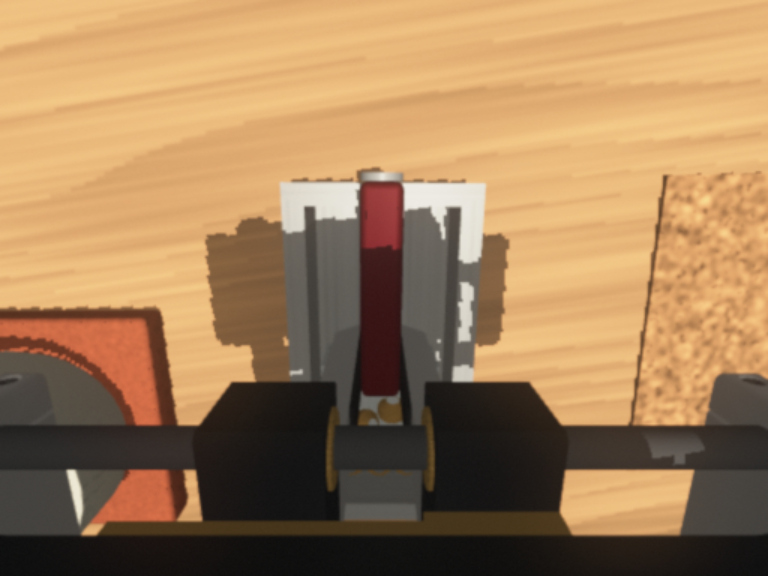

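```bash
python3 -m jog '[-6,1,0,0,0,0,-8,1,0,0,0,0]';python3 -m jog '[5,0,0,0,0,0,9,0,0,0,0,0,12,0,0,0,0,0,15,0,0,0,0,0,17,0,0,0,0,0,17,0,0,0,0,0]'
python3 - <<'E'
from h import *
c=manip.camera("wrist");save(c,"k_wrist",s=1.5)
s=manip.read_state();print(s["eef_pos"],s["wrist_force"],s["moment"])
print((s["eef_pos"][:2]-TO)@[np.cos(np.radians(TY)),np.sin(np.radians(TY))]-95.9)
q=c["img"][255:350,200:310,::-1];cv2.imwrite("pics/k_z.png",cv2.resize(q,(600,518),interpolation=cv2.INTER_CUBIC))
E
```

```text
clock: 9.22
eef_pos: [516.8, -8.4, 79.0]
eef_rot: [-1.571, -0.001, 2.993]
wrist_force: [-8.2, 1.3, 14.7]
finger_gap: 15.5
clock: 9.72
eef_pos: [501.5, -6.1, 79.7]
eef_rot: [-1.571, 0.005, 2.994]
wrist_force: [5.0, -0.4, 9.0]
finger_gap: 15.7
[501.55  -6.11  79.66] [ 5.35 -0.74  9.19] [-0.11 -1.11 -0.02]
-84.5153580246494
```

View pics/k_z.png

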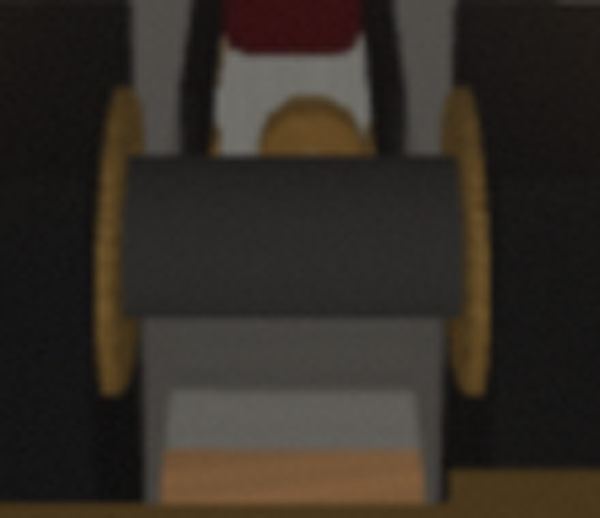

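Run:
```python
from h import *
for z,t in((9,4),(14,8),(22,12),(32,16),(45,20),(60,24),(80,28),(110,28)): scoop_goal([*trayxy(-83.5,2.5),z],TY,t)
```

```text
tcp [507.53  -7.82  79.32]
shift [-6.2  0.4  0.8] rot [ 0.02  0.01 -4.28] rows 0.6
tcp [512.14  -8.51  77.1 ]
shift [-10.8   2.6   0.8] rot [ 0.02  0.01 -8.28] rows 1.2
tcp [516.24  -9.12  77.57]
shift [-15.    2.2   0.8] rot [  0.02   0.01 -12.28] rows 1.7
tcp [519.8   -9.66  79.78]
shift [-18.6  -0.    0.8] rot [  0.02   0.01 -16.28] rows 2.3
tcp [522.83 -10.11  84.74]
shift [-21.7  -5.    0.8] rot [  0.02   0.02 -20.28] rows 2.8
tcp [525.29 -10.48  91.52]
shift [-24.2 -11.7   0.8] rot [  0.01   0.02 -24.28] rows 3.4
tcp [527.18 -10.76 103.14]
shift [-26.1 -23.4   0.8] rot [  0.01   0.02 -28.28] rows 3.9
tcp [527.18 -10.76 133.14]
shift [-26.3 -53.4   0.8] rot [  0.01   0.02 -28.28] rows 3.9
```

```bash
python3 -m jog '[-3,0,0.4,0,0,-2,-6,0,0.8,0,0,-4.2,-8.5,1.5,0.8,0,0,-6.2,-11,2.5,0.8,0,0,-8.2,-13,2.5,0.8,0,0,-10.2,-15,2,0.8,0,0,-12.2,-17,1,0.8,0,0,-14.2,-18.6,0,0.8,0,0,-16.2,-18.6,0,0.8,0,0,-16.2,-18.6,0,0.8,0,0,-16.2]'
python3 - <<'E'
from h import *
c=manip.camera("wrist");save(c,"l_wrist",s=1.5)
s=manip.read_state();print(s["eef_pos"],np.degrees(s["eef_rot"]),s["wrist_force"],s["moment"])
for z,t in((32,16),(45,20),(60,24),(80,28),(110,28)): scoop_goal([*trayxy(-83.5,2.5),z],TY,t)
E
```

```text
clock: 10.6
eef_pos: [518.3, -9.6, 77.7]
eef_rot: [-1.571, -0.282, 2.993]
wrist_force: [3.2, -1.3, -0.2]
finger_gap: 15.6
[518.23  -9.52  77.94] [-89.99 -16.13 171.52] [ 2.39 -0.88 -2.38] [-0.16 -0.96  0.04]
tcp [519.8   -9.66  79.78]
shift [-1.  -2.2 -0.1] rot [-0.01  0.02  0.13] rows 0.1
tcp [522.83 -10.11  84.74]
shift [-2.6 -7.8 -0.1] rot [-0.01  0.01 -3.87] rows 0.5
tcp [525.29 -10.48  91.52]
shift [ -3.1 -15.   -0.1] rot [-0.01  0.01 -7.87] rows 1.1
tcp [527.18 -10.76 103.14]
shift [ -1.7 -26.7  -0.1] rot [ -0.01   0.01 -11.87] rows 1.7
tcp [527.18 -10.76 133.14]
shift [  6.7 -55.5  -0.1] rot [ -0.01   0.01 -11.87] rows 1.7
```

View pics/l_wrist.png

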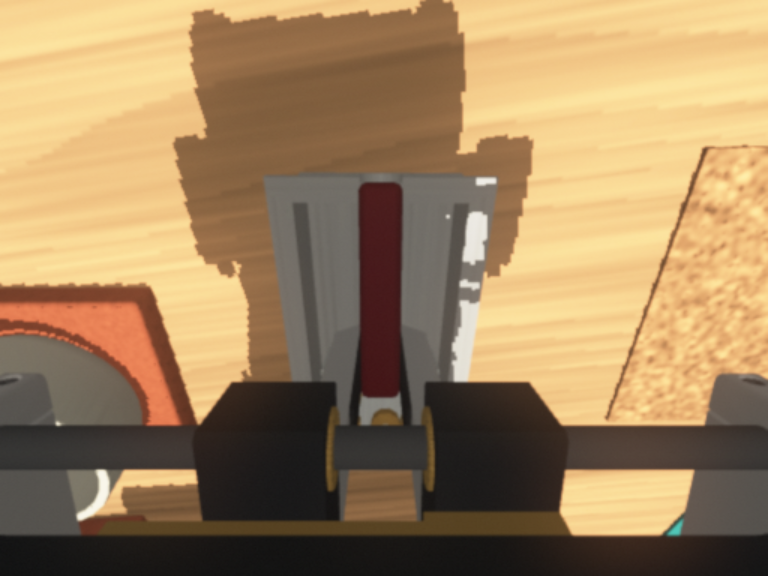

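```bash
python3 -m jog '[-1.5,-2.2,0,0,0,0,-2.8,-5,0,0,0,-2,-4,-8,0,0,0,-3.9,-4.5,-12,0,0,0,-6,-4.5,-15.5,0,0,0,-8,-4,-21,0,0,0,-10,-3,-27,0,0,0,-12,0,-37,0,0,0,-12,3,-46,0,0,0,-12,6,-55,0,0,0,-12]';python3 -m jog '[0,-10,0,0,0,0,0,-20,0,0,0,0,0,-20,0,0,0,0]'
python3 - <<'E'
from h import *
c=manip.camera("wrist");save(c,"m_wrist",s=1.5)
c=manip.camera("top");save(c,"m_top",s=1.5)
c=manip.camera("scene")
q=c["img"][80:240,180:393,::-1];cv2.imwrite("pics/m_z.png",cv2.resize(q,(800,600),interpolation=cv2.INTER_CUBIC))
s=manip.read_state();print(s["eef_pos"],np.degrees(s["eef_rot"]),s["wrist_force"],s["moment"])
E
```

```text
clock: 11.48
eef_pos: [527.6, -10.8, 133.8]
eef_rot: [-1.571, -0.491, 2.994]
wrist_force: [0.4, 0.1, -3.8]
finger_gap: 15.7
clock: 11.73
eef_pos: [538.4, -12.5, 152.6]
eef_rot: [-1.571, -0.488, 2.994]
wrist_force: [-0.0, -0.2, -3.0]
finger_gap: 15.9
[536.93 -12.28 150.02] [-90.   -28.22 171.51] [ 0.19 -0.21 -3.64] [-0.04 -0.64  0.01]
```

View pics/m_wrist.png

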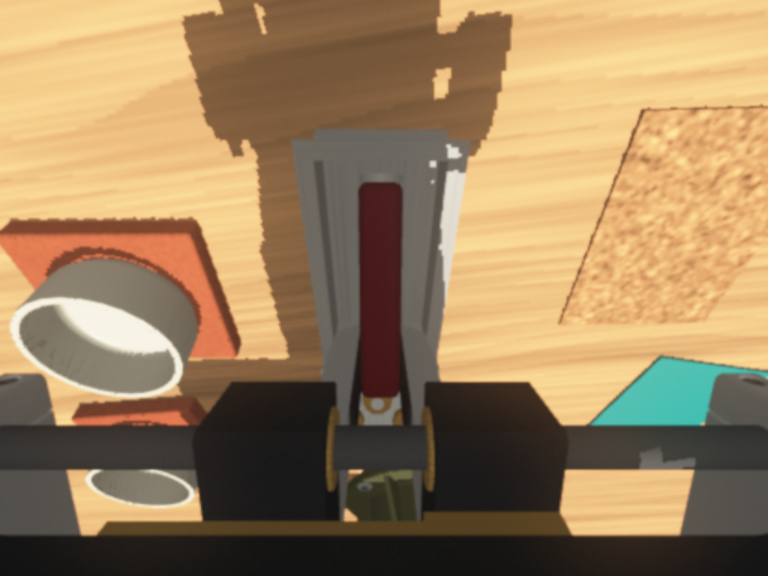

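View pics/m_z.png

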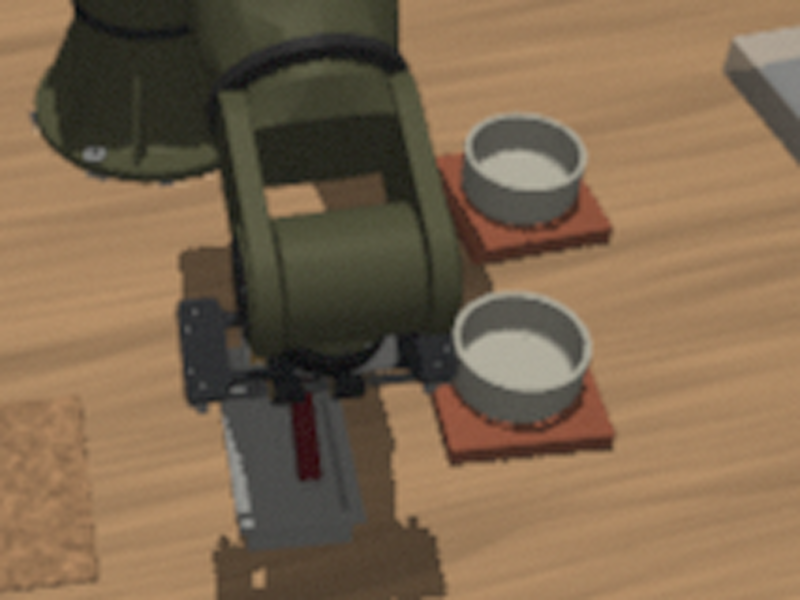

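The nuggets are in the pan: the load rose by about 2.4 N and brass is visible at the back of the pan. Next I move over the crucible.

Run:
```python
from h import *
c=manip.camera("wrist")
# crucible rim fit in m_wrist: use bright rim ellipse
for d in manip.tip_of("crucible_rim",c)[:2]: print("W",d["score"],d["xy"],onz(c,d["xy"],70))
t=manip.camera("top")
for m in manip.masks_of("crucible",t)[:2]: 
    ys,xs=np.where(m["pixels"]); print("mask",m["score"],m["xy"],xs.min(),xs.max(),ys.min(),ys.max())
q=t["img"][170:250,140:247,::-1];cv2.imwrite("pics/n_z.png",cv2.resize(q,(800,600),interpolation=cv2.INTER_CUBIC))
C=np.array([473,200.]);a=np.radians(TY);u=np.array([np.cos(a),np.sin(a)])
scoop_goal([*(C+12*u),125],TY,28)
```

```text
W 0.88 [63.8, 240.1] [465.94 207.15  70.  ]
W 0.59 [95.1, 323.2] [253.57 292.13  70.  ]
mask 0.76 [186.2, 205.5] 165 209 187 227
tcp [604.46 180.35 148.14]
shift [ -34.7  -16.7 -200.5] rot [-0.01  0.01  0.25] rows 4.9
```

View pics/n_z.png

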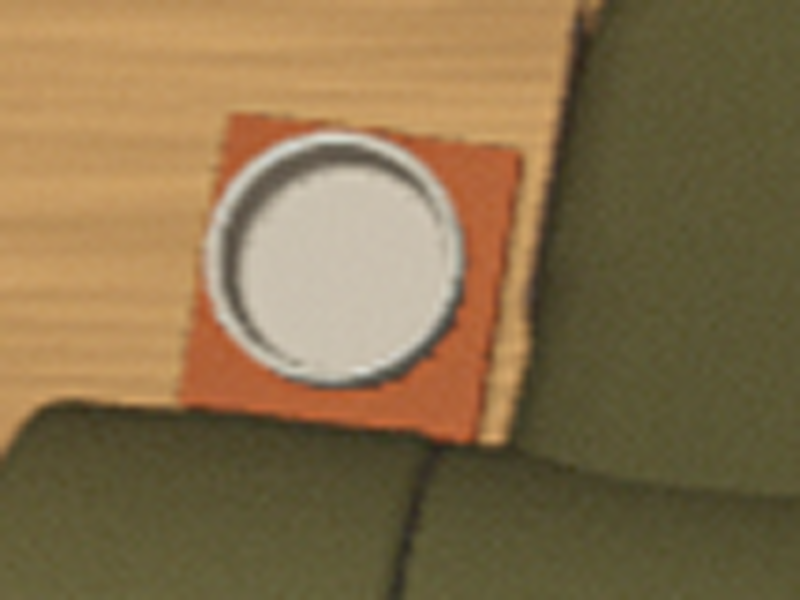

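```bash
python3 -m jog '[-2,-5,-12,0,0,0,-6,-10,-32,0,0,0,-10,-16,-57,0,0,0,-14,-16,-82,0,0,0,-18,-16,-107,0,0,0,-22,-16,-132,0,0,0,-26,-16,-157,0,0,0,-30,-16,-180,0,0,0,-34,-16,-196,0,0,0,-34,-16,-202,0,0,0]'; python3 -m jog '[0,0,0,0,0,0,0,0,0,0,0,0]'
python3 - <<'E'
from h import *
c=manip.camera("wrist");save(c,"o_wrist",s=1.5)
c=manip.camera("top");save(c,"o_top",s=1.5)
c=manip.camera("scene")
q=c["img"][80:260,220:460,::-1];cv2.imwrite("pics/o_z.png",cv2.resize(q,(800,600),interpolation=cv2.INTER_CUBIC))
s=manip.read_state();print(s["eef_pos"],np.degrees(s["eef_rot"]),s["wrist_force"],s["joints"])
C=np.array([469,202.]);a=np.radians(TY);u=np.array([np.cos(a),np.sin(a)])
for k,z,t in((14,110,10),(14,92,-5),(16,84,-20),(18,76,-40),(18,74,-58)):scoop_goal([*(C+k*u),z],TY,t)
E
```

```text
clock: 12.92
eef_pos: [603.9, 184.9, 147.6]
eef_rot: [-1.571, -0.493, 2.996]
wrist_force: [-0.1, -0.6, -3.1]
finger_gap: 15.7
clock: 13.08
eef_pos: [603.8, 181.7, 148.3]
eef_rot: [-1.57, -0.492, 2.994]
wrist_force: [-0.9, -0.3, -2.6]
finger_gap: 15.6
[603.99 181.   148.75] [-89.99 -28.19 171.45] [-0.43  0.89 -2.24] [0.17 0.82 0.98 0.15 1.81 1.89]
tcp [589.51 183.99 169.37]
shift [ 22.8 -11.2  -0.8] rot [ 0.01 -0.05 18.19] rows 2.5
tcp [570.68 186.8  177.26]
shift [43.3 -9.2 -0.8] rot [ 0.01 -0.05 33.19] rows 4.6
tcp [547.84 190.22 189.34]
shift [69.3 -8.9 -0.8] rot [-0.   -0.05 48.19] rows 6.7
tcp [510.38 195.82 196.78]
shift [106.2   2.4  -0.7] rot [-0.01 -0.05 68.19] rows 9.5
tcp [472.31 201.5  196.24]
shift [139.9  21.1  -0.7] rot [-0.02 -0.05 86.19] rows 12.0
```

View pics/o_z.png

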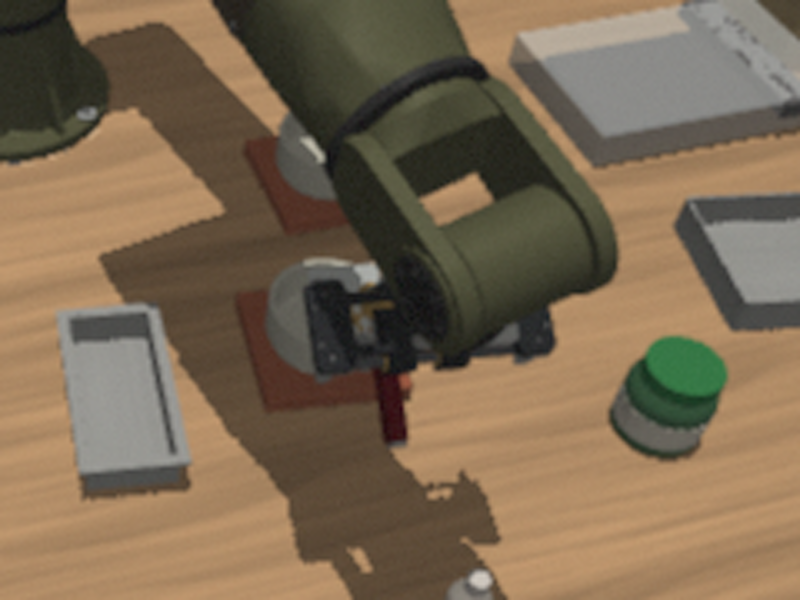

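View pics/o_top.png

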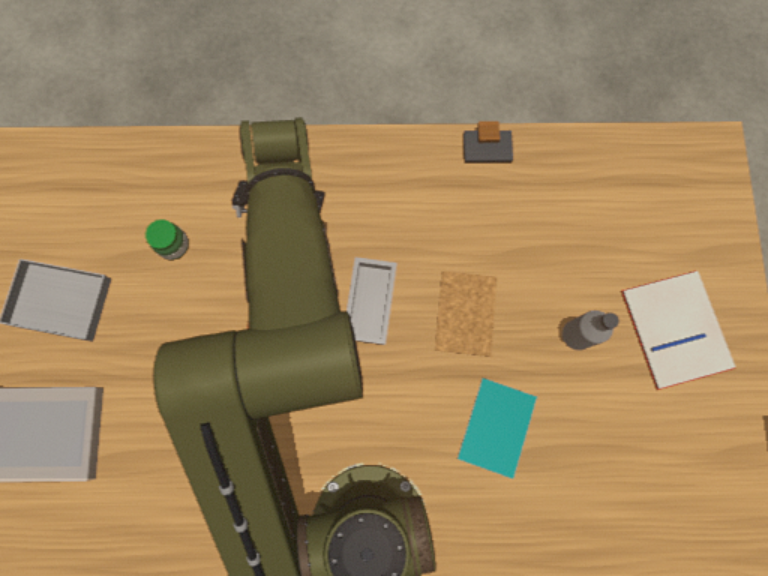

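The tray is empty in both views, so all eight nuggets are in the scoop. I bring the scoop level low over the crucible.

```bash
python3 -m jog '[5,-3,0,0,0,4,11,-6,0,0,0,8.5,17,-9,0,0,0,13,23,-11,0,0,0,18,28,-11,0,0,0,22,33,-11,-0.5,0,0,26,38,-10,-0.8,0,0,30,43,-9,-0.8,0,0,33,43,-9,-0.8,0,0,33]'
python3 - <<'E'
from h import *
c=manip.camera("wrist");save(c,"p_wrist",s=1.5)
c=manip.camera("scene")
q=c["img"][80:260,220:460,::-1];cv2.imwrite("pics/p_z.png",cv2.resize(q,(800,600),interpolation=cv2.INTER_CUBIC))
s=manip.read_state();print(s["eef_pos"],np.degrees(s["eef_rot"]),s["wrist_force"],s["joints"])
C=np.array([469,202.]);a=np.radians(TY);u=np.array([np.cos(a),np.sin(a)])
for k,z,t in((14,92,-5),(16,86,-15),(16,82,-25),(18,76,-40),(18,74,-58)):scoop_goal([*(C+k*u),z],TY,t)
E
```

```text
clock: 13.98
eef_pos: [569.5, 187.4, 177.7]
eef_rot: [-1.571, 0.087, 2.994]
wrist_force: [-0.5, -0.1, -3.3]
finger_gap: 15.4
[570.64 187.27 177.28] [-90.01   4.74 171.49] [-0.36  0.26 -2.69] [ 0.27  0.42  1.49 -0.04  1.16  2.  ]
tcp [570.68 186.8  177.26]
shift [-0.1  0.   0.5] rot [ 0.01 -0.01  0.26] rows 0.0
tcp [556.68 188.9  185.39]
shift [13.3 -9.2  0.5] rot [ 0.01 -0.01 10.26] rows 1.4
tcp [538.52 191.61 192.5 ]
shift [ 31.  -17.8   0.5] rot [ 0.01 -0.01 20.26] rows 2.8
tcp [510.38 195.82 196.78]
shift [ 59.  -24.5   0.5] rot [ 0.   -0.01 35.26] rows 4.9
tcp [472.31 201.5  196.24]
shift [ 97.4 -27.1   0.5] rot [ 0.   -0.01 53.26] rows 7.4
```

View pics/p_z.png

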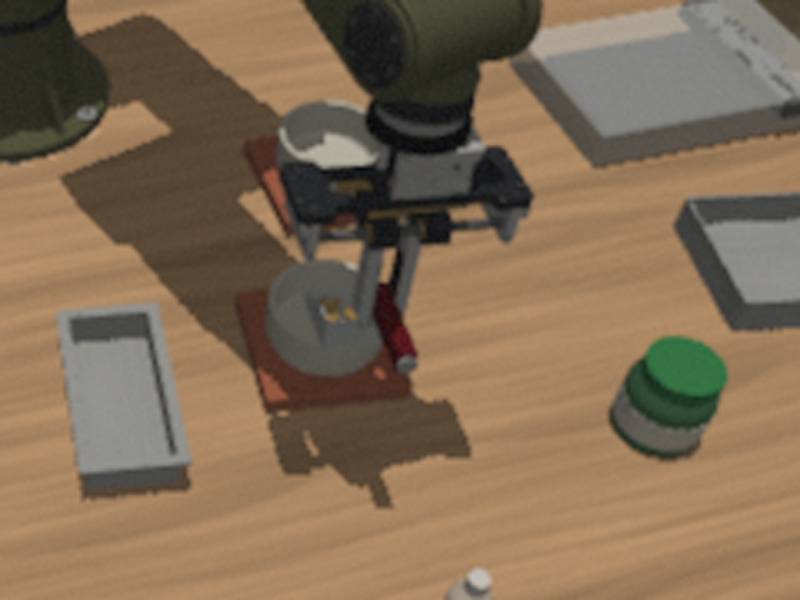

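View pics/p_wrist.png

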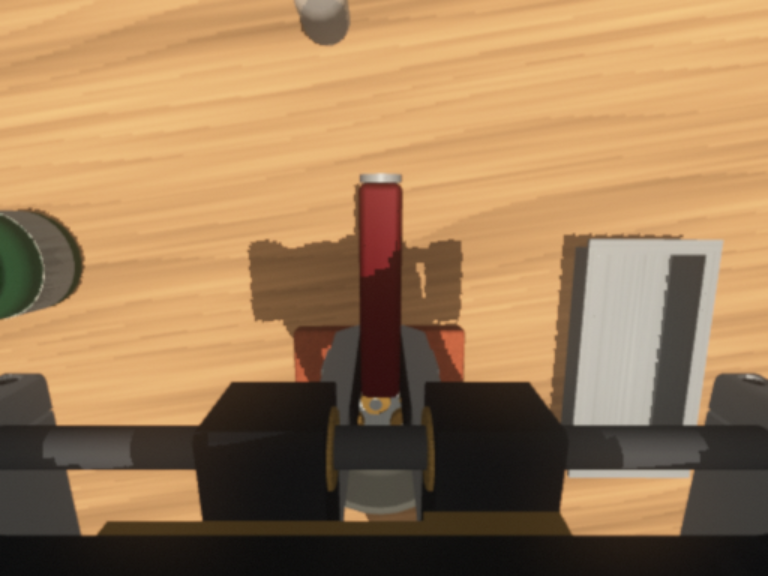

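Brick (294–464) and handle (360–402) are centred on the same column, and the pan is over the pot. Now I pour.

```bash
python3 -m jog '[6,-4,0.4,0,0,5,13,-9,0.5,0,0,10,22,-14,0.5,0,0,15,31,-17.5,0.5,0,0,20,40,-20,0.5,0,0,25,50,-22.5,0.5,0,0,30,59,-24.5,0.5,0,0,35,70,-26,0.5,0,0,40,80,-27,0.5,0,0,45,90,-27,0.5,0,0,50]';python3 -m jog '[7,2,0,0,0,3,7,2,0,0,0,3,7,2,0,0,0,3,7,2,0,0,0,3]'
python3 - <<'E'
from h import *
c=manip.camera("wrist");save(c,"q_wrist",s=1.5)
c=manip.camera("scene")
q=c["img"][80:260,220:460,::-1];cv2.imwrite("pics/q_z.png",cv2.resize(q,(800,600),interpolation=cv2.INTER_CUBIC))
s=manip.read_state();print(s["eef_pos"],np.degrees(s["eef_rot"]),s["wrist_force"],s["joints"])
E
```

```text
clock: 14.92
eef_pos: [499.6, 146.5, 247.7]
eef_rot: [-1.602, 0.827, 3.051]
wrist_force: [0.7, -0.7, -1.7]
finger_gap: 15.7
clock: 15.25
eef_pos: [499.1, 137.5, 250.5]
eef_rot: [-1.612, 0.858, 3.057]
wrist_force: [0.2, 0.4, -1.6]
finger_gap: 15.3
[498.9  137.93 250.22] [-92.35  49.16 175.21] [-0.37  0.54 -0.9 ] [ 0.33 -0.11  2.13 -0.75  0.4   2.55]
```

View pics/q_z.png

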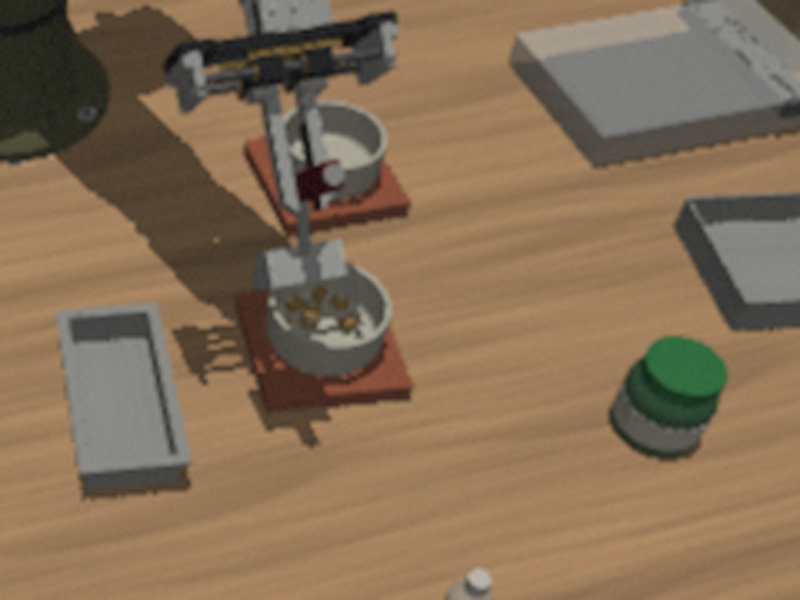

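View pics/q_wrist.png

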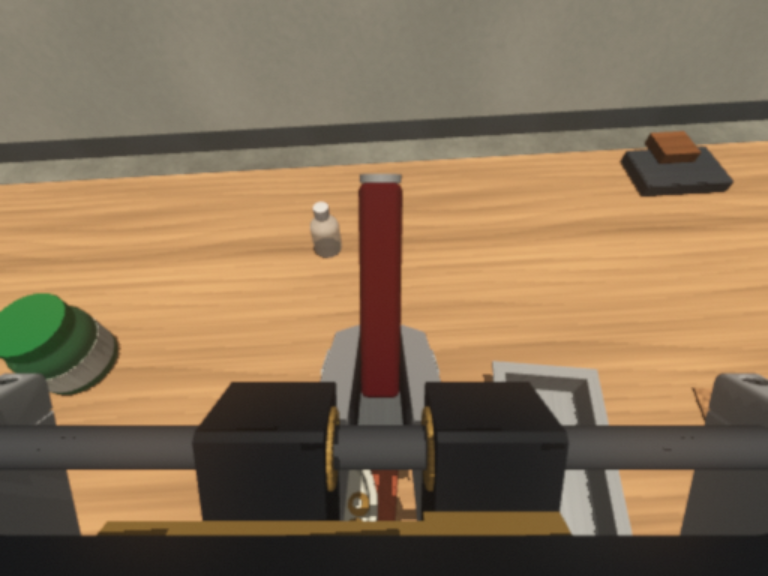

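The wrist joint reached its range limit (2.55), so the tool drifted towards −y during the pour. I check where the nuggets went before moving.

Run:
```python
from h import *
w=manip.camera("wrist");c=manip.camera("scene")
q=c["img"][140:200,270:350,::-1];cv2.imwrite("pics/r_z.png",cv2.resize(q,(800,600),interpolation=cv2.INTER_CUBIC))
q=w["img"][295:350,215:290,::-1];cv2.imwrite("pics/r_w.png",cv2.resize(q,(800,586),interpolation=cv2.INTER_CUBIC))
for n,k in(("s",c),("w",w)):
  for d in manip.masks_of("nugget0",k)[:14]: print(n,round(d["score"],2),d["xy"])
```

```text
s 0.58 [312.6, 153.4]
w 0.55 [238.8, 336.7]
```

View pics/r_z.png

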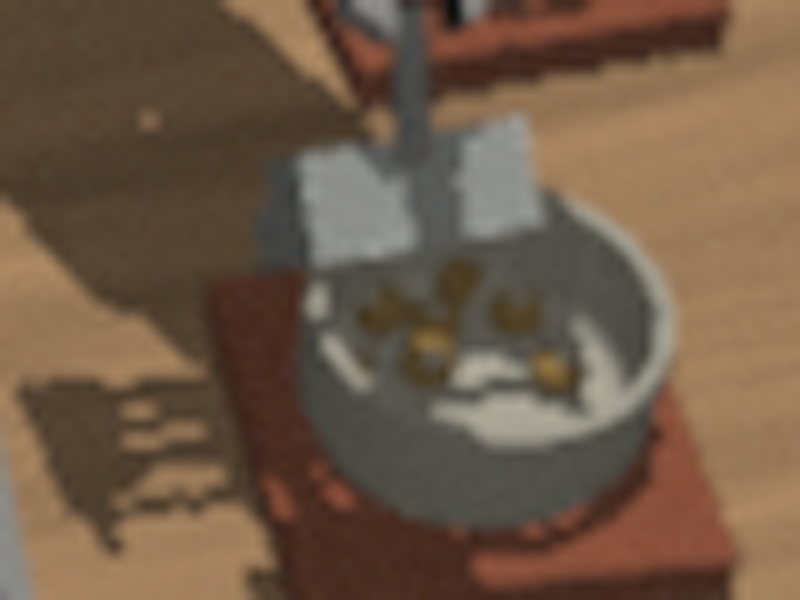

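View pics/r_w.png

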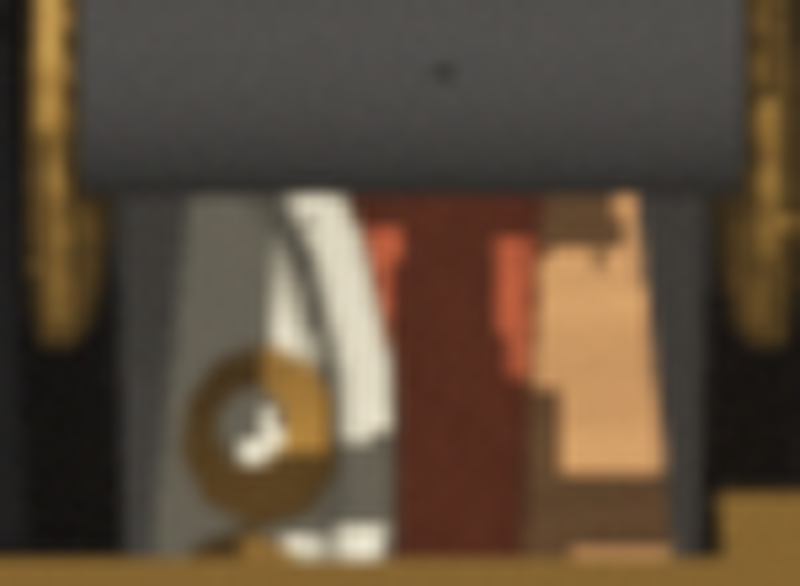

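Run:
```python
from h import *
s=manip.read_state();Rt=rot(s["eef_rot"])
goal(s["eef_pos"]+np.array([0,0,60]),Rm=Rt)
scoop_goal([480,80,150],-8.5,0)
```

```text
shift [-45.4 -39.2  -1.6] rot [0. 0. 0.] rows 1.4
tcp [574.85  65.83 227.2 ]
shift [-36.2  74.4  68.7] rot [  3.82   4.52 -49.11] rows 6.9
```

```bash
python3 -m jog '[-15,-13,0,0,0,0,-30,-26,0,0,0,0,-45,-39,-1,0,0,0,-45,-39,-1,0,0,0]'
python3 - <<'E'
from h import *
c=manip.camera("scene")
q=c["img"][80:260,200:440,::-1];cv2.imwrite("pics/s_z.png",cv2.resize(q,(800,600),interpolation=cv2.INTER_CUBIC))
s=manip.read_state();print(s["eef_pos"],np.degrees(s["eef_rot"]),s["wrist_force"],s["joints"])
scoop_goal([480,80,150],-8.5,0)
E
```

```text
clock: 15.88
eef_pos: [499.0, 137.6, 314.0]
eef_rot: [-1.616, 0.864, 3.056]
wrist_force: [-0.1, -0.3, 0.2]
finger_gap: 15.4
[498.59 137.35 311.58] [-92.49  49.39 175.14] [-0.13 -0.   -2.09] [ 0.32 -0.19  2.04 -0.55  0.52  2.33]
tcp [574.85  65.83 227.2 ]
shift [ 10.7 114.3  69.8] rot [  3.9    4.48 -49.29] rows 6.9
```

View pics/s_z.png

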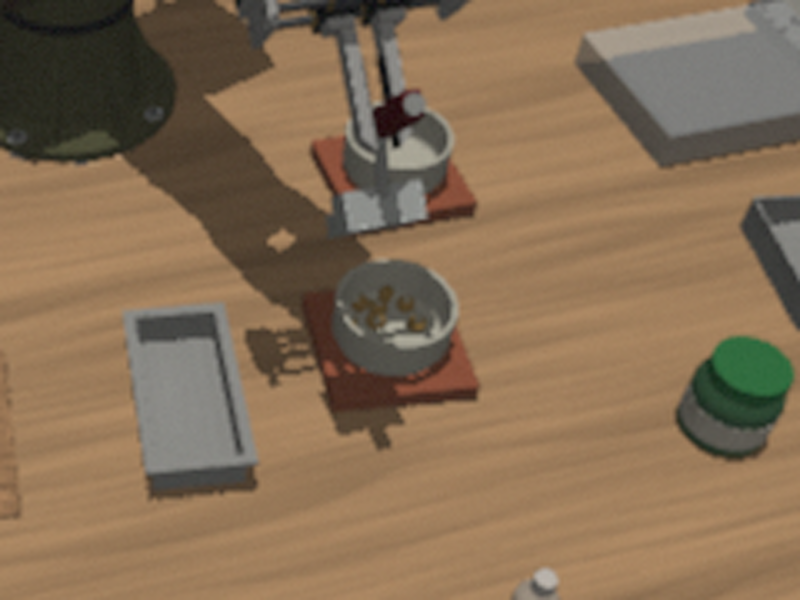

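```bash
python3 -m jog '[1,5,10,0,0,-5,2,15,20,0.5,1,-11,3,30,30,1,1.5,-17,4,45,40,2,2,-23,6,60,50,2,3,-29,8,75,57,3,3.5,-35,9,90,63,3.5,4,-41,10,105,69,3.9,4.5,-47,10.7,112,69.8,3.9,4.5,-49.3,10.7,112,69.8,3.9,4.5,-49.3]'
python3 - <<'E'
from h import *
t=manip.camera("top");q=t["img"][150:270,110:270,::-1];cv2.imwrite("pics/t_t.png",cv2.resize(q,(800,600),interpolation=cv2.INTER_CUBIC))
w=manip.camera("wrist");save(w,"t_w",s=1.5)
s=manip.read_state();print(s["eef_pos"],np.degrees(s["eef_rot"]),s["wrist_force"],s["joints"])
scoop_goal([398,-228,70],0,0)
E
```

```text
clock: 16.77
eef_pos: [573.0, 64.5, 222.8]
eef_rot: [-1.567, -0.01, 2.991]
wrist_force: [-0.3, -0.1, -2.4]
finger_gap: 15.8
[572.2   65.38 225.3 ] [-89.85  -0.2  171.43] [-0.25  0.07 -0.34] [ 0.05  0.36  1.44 -0.    1.34  1.77]
tcp [ 493.9 -228.   147.2]
shift [ 33.4  79.  301.6] rot [-0.13 -8.57  0.22] rows 7.5
```

View pics/t_t.png

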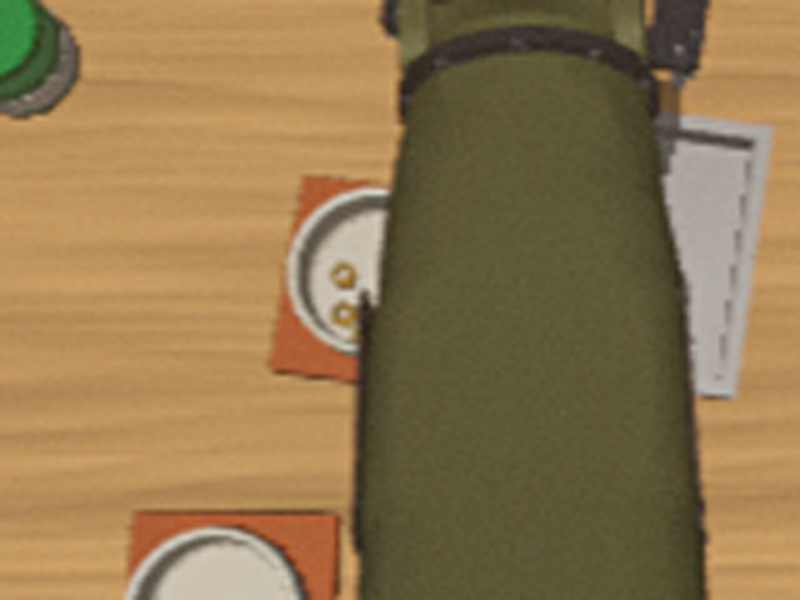

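View pics/t_w.png

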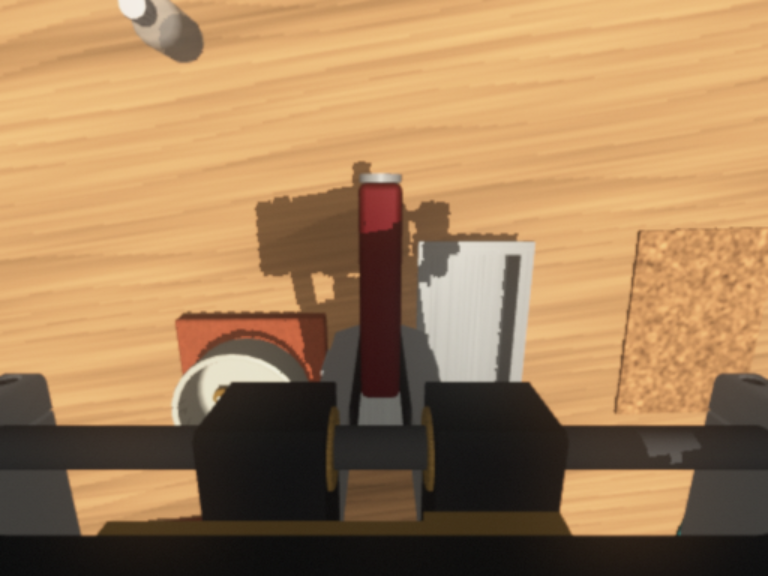

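```bash
python3 -m jog '[2,5,20,0,-1,0,5,15,50,0,-2,0,8,25,85,0,-3,0,11,35,125,0,-4,0,14,45,165,0,-5,0,17,55,205,0,-6,0,19,65,245,0,-7,0,21,75,280,0,-8,0.2,22,79,303,0,-8.6,0.2,22,79,303,0,-8.6,0.2]'; python3 -m jog '[0,0,0,0,0,0,0,0,0,0,0,0]'
python3 - <<'E'
from h import *
t=manip.camera("top");q=t["img"][150:270,110:270,::-1];cv2.imwrite("pics/u_t.png",cv2.resize(q,(800,600),interpolation=cv2.INTER_CUBIC))
w=manip.camera("wrist");save(w,"u_w",s=1.5)
s=manip.read_state();print(s["eef_pos"],np.degrees(s["eef_rot"]),s["wrist_force"],s["joints"])
scoop_goal([409,-230,8],0,0)
E
```

```text
clock: 17.7
eef_pos: [503.8, -233.8, 147.9]
eef_rot: [-1.568, 0.001, 3.14]
wrist_force: [0.4, 0.1, -0.5]
finger_gap: 15.6
clock: 17.87
eef_pos: [505.7, -230.0, 149.0]
eef_rot: [-1.569, 0.002, -3.14]
wrist_force: [-0.5, 0.6, -0.7]
finger_gap: 15.6
[ 506.   -229.69  149.02] [ -89.89    0.11 -179.84] [ 0.02  0.   -0.97] [-0.49  0.39  1.6  -0.    1.16  1.08]
tcp [ 504.9 -230.    85.2]
shift [ 1.2 63.8  0.2] rot [-0.11  0.16 -0.11] rows 1.5
```

View pics/u_t.png

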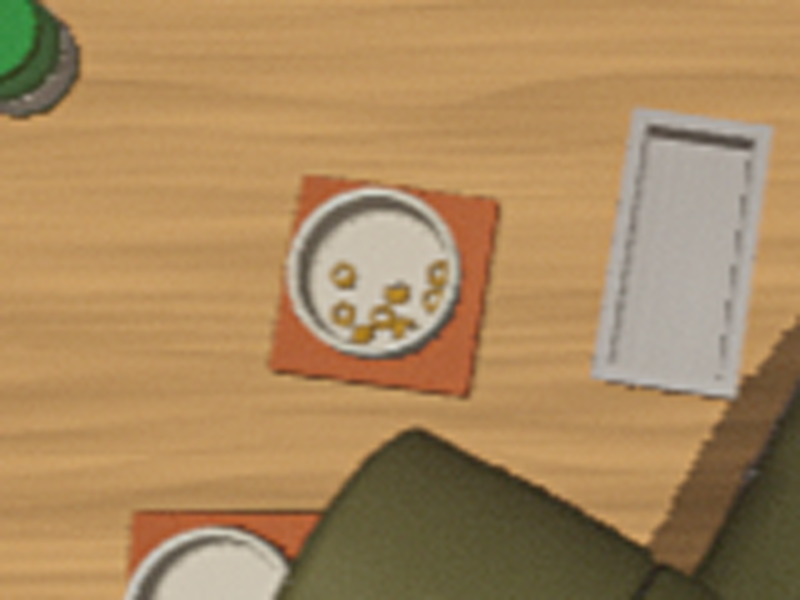

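View pics/u_w.png

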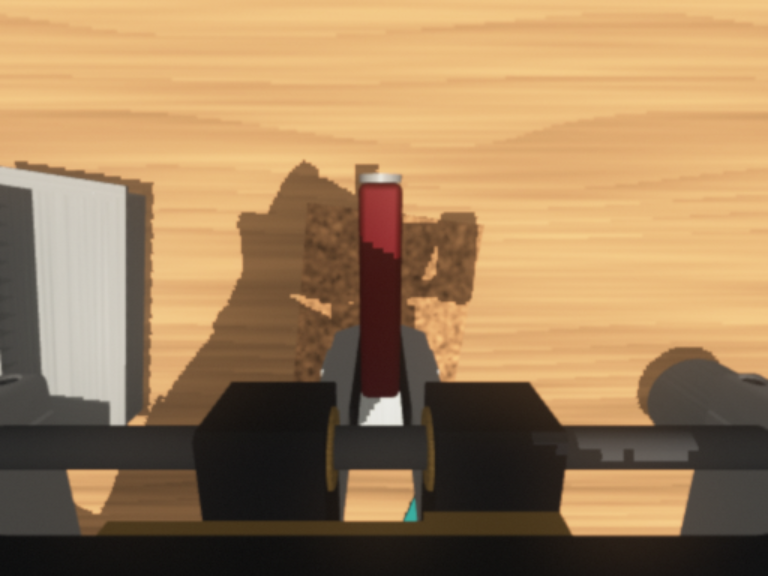

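All eight nuggets show in the crucible and the tray is empty. I lower the scoop onto the mat.

```bash
python3 -m jog '[0.5,15,0,0,0,0,1,30,0,0,0,0,1,42,0,0,0,0,1,54,0,0,0,0,1,61,0,0,0,0,1,64,0,0,0,0,1,64,0,0,0,0]';python3 -m jog '[0,2,0,0,0,0,0,3.5,0,0,0,0,0,3.5,0,0,0,0]'; python3 -m jog '[0,1,0,0,0,0,0,1,0,0,0,0]'
```

```text
clock: 18.55
eef_pos: [504.6, -230.7, 83.9]
eef_rot: [-1.57, 0.0, -3.14]
wrist_force: [-0.0, 0.1, 0.2]
finger_gap: 15.6
clock: 18.8
eef_pos: [504.8, -231.0, 81.1]
eef_rot: [-1.57, 0.001, -3.14]
wrist_force: [0.1, 0.0, -1.3]
finger_gap: 15.5
clock: 18.97
eef_pos: [504.7, -231.0, 80.0]
eef_rot: [-1.57, 0.001, -3.14]
wrist_force: [0.1, -0.1, -1.0]
finger_gap: 15.8
```

```bash
python3 -m jog '[0,0.6,0,0,0,0,0,0.6,0,0,0,0]'; python3 -m jog '[0,0.6,0,0,0,0,0,0.6,0,0,0,0]'
```

```text
clock: 19.13
eef_pos: [504.8, -231.1, 79.5]
eef_rot: [-1.57, 0.001, -3.14]
wrist_force: [0.1, -0.4, 1.8]
finger_gap: 16.0
clock: 19.3
eef_pos: [505.1, -231.1, 79.4]
eef_rot: [-1.569, 0.002, -3.14]
wrist_force: [-0.5, 1.5, 6.3]
finger_gap: 15.4
```

```bash
python3 -m jog '[0,-0.6,0,0,0,0,0,-0.6,0,0,0,0]'; python3 -m jog '[0,0,0,0,0,0,0,0,0,0,0,0,0,0,0,0,0,0,0,0,0,0,0,0]' 45 10; python3 -m jog '[0,-8,0,0,0,0,0,-20,0,0,0,0,0,-40,0,0,0,0,0,-70,0,0,0,0,0,-100,0,0,0,0,0,-130,0,0,0,0,0,-160,0,0,0,0,0,-160,0,0,0,0]'
python3 -m jog '[30,0,0,0,0,0,60,0,0,0,0,0,90,0,0,0,0,0,120,0,0,0,0,0,120,0,0,0,0,0,120,0,0,0,0,0]'
python3 - <<'E'
from h import *
w=manip.camera("wrist");save(w,"v_w",s=1.5)
t=manip.camera("top");save(t,"v_t",s=1.5)
c=manip.camera("scene");save(c,"v_s",s=1.5)
s=manip.read_state();print(s["eef_pos"],s["wrist_force"],s["finger_gap"])
E
```

```text
clock: 19.47
eef_pos: [504.8, -231.0, 79.5]
eef_rot: [-1.57, 0.001, -3.14]
wrist_force: [0.1, 0.6, 1.9]
finger_gap: 15.7
clock: 19.8
eef_pos: [504.6, -231.0, 79.2]
eef_rot: [-1.57, 0.0, -3.14]
wrist_force: [-0.6, 0.4, 0.1]
finger_gap: 38.7
clock: 20.47
eef_pos: [506.0, -231.5, 246.8]
eef_rot: [-1.565, 0.01, -3.14]
wrist_force: [-1.0, 0.6, 0.4]
finger_gap: 45.2
clock: 20.97
eef_pos: [384.0, -231.2, 240.4]
eef_rot: [-1.569, 0.002, -3.141]
wrist_force: [-0.1, -0.7, -0.2]
finger_gap: 45.1
[ 385.23 -231.03  239.55] [ 0.03 -0.05 -0.65] 45.07457146121352
```

View pics/v_w.png

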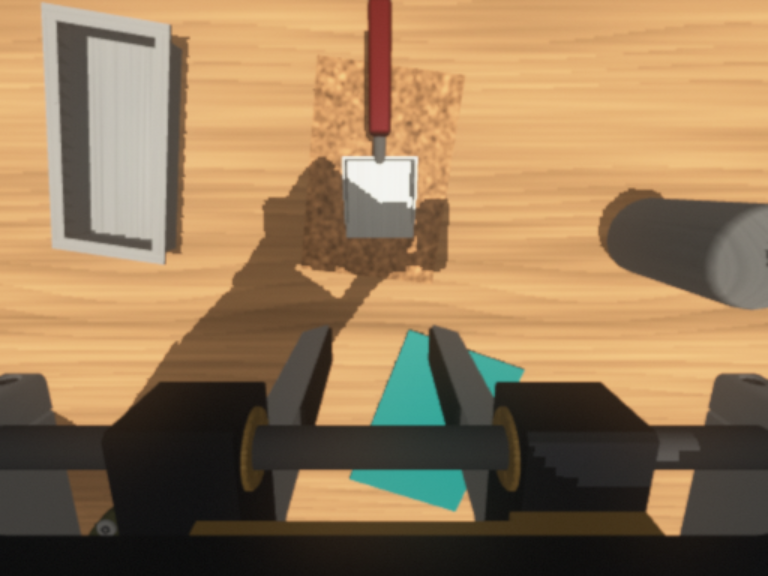

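View pics/v_t.png

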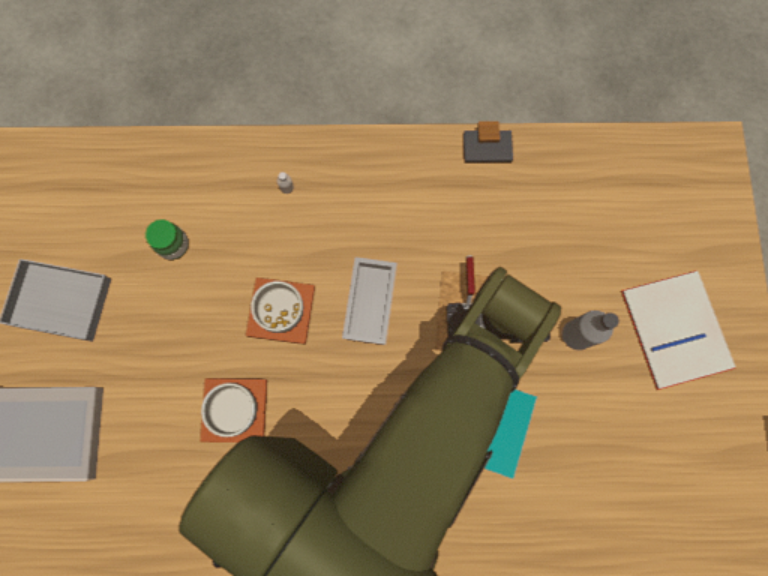

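View pics/v_s.png

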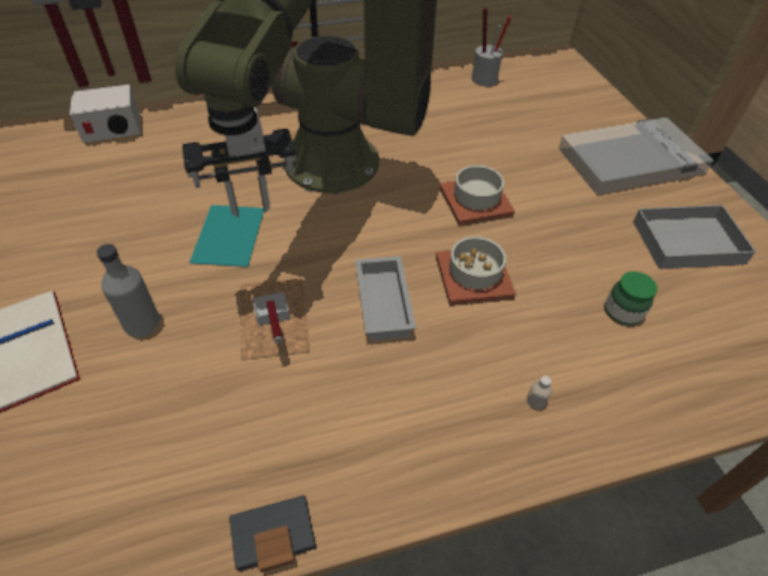

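The scoop stands empty and upright with its pan fully on the cork mat (pan at (380,197) in the wrist view). The nuggets are all in the far crucible, the bystanders haven't moved, and the robot is clear. I hand in.

```bash
python3 -c "
from cell import manip
print(manip.sign_off(), manip.read_state()['clock'])"
```

```text
the job is handed in; nothing more can be done
the job is handed in; nothing more can be done
```

The job is done and handed in, at about 21 s on the clock. All eight nuggets went into the crucible farther from the robot's base in one scoop. The empty scoop was then set down upright on the cork mat.

**Last checks:**
- **Nuggets:** I counted eight in the crucible from the top view, the tray is empty, and I saw no strays in any view. The trained nugget detector had picked out only one in each picture it was given after the pour, so the count is by eye.
- **Scoop:** its pan lies fully on the mat, empty and upright.
- **Bystanders:** the jar and bottles look unmoved.
- **Robot:** the gripper is open and clear of everything. The highest force I read between moves was about 17 N, with contact only through the held scoop.

**What went less well:**
- **Scooping:** the first push stalled at about 12 N, with the nuggets jammed 10 mm short of the tray's end wall. Backing off 8 mm and pushing again cleared it.
- **Pouring:** the last joint came to its range limit (2.55), so the scoop drifted sideways and up late in the tip. Nothing was spilled.

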